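# Park the setting bar in the steel pot

## Task

Swing the black keeper arm aside off the steel bar on the sloping rest, take the bar out and lower it, foot down and ball knob up, to the bottom of the tall steel pot before letting go. Leave it leaning on the side of the rim opposite the pot's handle, so that the handle stays free to carry the pot. Leave the pot standing where it is and do not disturb the other things on the bench.

Things in the scene. Friction and masses are not known exactly. Their poses are not given: they have to be found in the camera images.
- keeper (a joint): angle (rad) of the keeper, a flat black arm 98 mm long on an upright pivot beside the sloping rest. 0: it lies square across, 4 mm above the bar and holds it down; it grows to 1.6 (stop) as the arm swings level, clockwise seen from above, towards and past the bar's low (foot) end. Light friction, about 1 N at the peg; it stays where it is left.
- keeper_hinge (a point): point on the keeper's upright pivot axis, at the height of keeper_peg
- keeper_peg (a point): the keeper's upright round grip peg, 14 mm diameter; its foot is 22 mm below and its top 14 mm above this point; 84 mm from the pivot axis, at the arm's free end. Height of this point 92 mm above the bench.
- bar_centre (a point): half-way along the loose bar: plain steel rod 12 mm diameter, 200 mm long overall with a black 26 mm ball knob on one end, about 0.17 kg, centre of mass about 95 mm from the foot. The point's x axis runs along the bar from foot to knob. The knob centre lies 87 mm from this point, the foot 100 mm.
- rest: fixed rest, base plate 170 x 110 mm. The bar starts on it sloping 25 degrees above level, knob end high towards the rest's +x (bar axis 24 mm above the bench at the foot, 103 mm at the knob). 30 mm wide saddles with cheeks up to 5 mm above the bar's axis at 12-36 and 98-114 mm from the foot, and a stop at the foot; the rod is free all round from 114 to 174 mm.
- bar_foot (a point): centre of the flat foot end of the bar; same axes as bar_centre
- bar_knob (a point): centre of the ball knob at the top end of the bar; same axes as bar_centre
- pot: tall round loose steel pot, 0.6 kg: 60 mm outer and 52 mm inner diameter, rim 105 mm high, inner floor 10 mm above the underside, foot flange 80 mm diameter and 5 mm thick. Origin at the centre of its underside, z up. One carrying handle on its own -x side (loop 27 to 93 mm high, reaching 65 mm from the axis), so the bar is to lean towards its +x side.
- pot_rim (a point): centre of the pot's mouth, at rim height (105 mm above its underside). A bar with its foot in the far bottom corner leans about 22 degrees from vertical.
- weight: bystander: steel weight, 60 mm diameter, 64 mm high with a small knob; origin under its centre
- clamp: bystander: anodised clamp block 70 x 50 x 46 mm; origin under its centre
- tray: bystander: black open tray 100 x 70 x 22 mm; origin under its centre

How it is judged (in metres and radians):
On the way, in this order (a step that is already met when the one before it is completed fails the run):
1. the keeper arm is swung aside (beyond 1.0 rad), the bar still on its rest (value of joint keeper above 1 rad and distance of bar_centre from where it was at the start of the episode below 0.03 m), for 0.1 s.
2. the bar's foot is lowered into the pot to within 25 mm of its inner floor while the fingers still hold the bar (z of bar_foot in the frame of pot below 0.035 m and horizontal distance between bar_foot and pot below 0.035 m and contact force between the fingers and bar above 0.5 N), for 0.1 s.
At the end, for the whole second after the job is handed in: keeper beyond 0.9 rad; bar released, touching the pot, foot within 25 mm of its floor, knob over 130 mm above its underside, over 30 mm from its axis opposite the handle and within 30 mm sideways of the line handle-axis; pot upright within 0.1 rad, still, within 50 mm of its start (value of joint keeper above 0.9 rad and z of bar_foot in the frame of pot below 0.035 m and horizontal distance between bar_foot and pot below 0.03 m and x of bar_knob in the frame of pot above 0.03 m and y of bar_knob in the frame of pot between -0.03 and 0.03 m and z of bar_knob in the frame of pot above 0.13 m and angle between pot's own z axis and vertical below 0.1 rad and distance of pot from where it was at the start of the episode below 0.05 m and linear speed of pot below 0.02 m/s and contact force between bar and pot above 0.2 N and contact force between the fingers and bar below 0.05 N).
It fails at once if the pot is tipped over (more than 0.5 rad) (angle between pot's own z axis and vertical above 0.5 rad).
It fails at once if a bystander (weight, clamp block or tray) is moved more than 40 mm (distance of any of weight, clamp, tray from where it was at the start of the episode above 0.04 m).
It also fails if it takes over 58 s, if anything falls off the work surface, if the arm or the gripper's body presses on something with over 40 N, if the wrist force passes 120 N, or if a joint passes its speed limit or range.

## Robot

A 6-joint arm with a two-finger parallel gripper is mounted at the origin on the work surface. World frame = base frame: x ahead of the robot, y to its left, z up, the work surface at z = 0. Lengths are in m, angles in degrees, forces in N, time in s.
With the tool pointing down it reaches from about 0.325 to 0.9 m from the base axis. Payload 6.1 kg.
Tool frame: the origin (TCP) lies at the very end of the fingers, on their centre line; the grasp point (between the pads) lies 19 mm behind it; z points along the fingers, x is the direction in which the jaws open and shut, and the axes are right-handed (so a half turn about z gives the same grasp; the last joint's range is limited). The gripper opens to 87 mm and grips with 3 to 60 N. Pads are 19 mm wide; open, the fingers measure 117 mm over their backs; the gripper's body (75 mm by 190 mm) begins 51 mm behind the grasp point.
Start: joints at [-7.225, 12.628, 87.462, -0, 79.91, -7.225], TCP at [0.625, -0, 0.223] pointing down, gripper open.
Joint ranges: [-170.65, 170.65], [-52.31, 119.04], [5.05, 147.46], [-71.25, 251.25], [11.57, 151.72], [-153.62, 153.62]. Speed limits (degrees/s): [147.25, 147.25, 172.46, 180, 180, 180].

## Interface

Orientations are given as [roll, pitch, yaw] about the fixed x, y, z axes, in that order (R = Rz(yaw) Ry(pitch) Rx(roll)).
In Python, from station import bot gives the robot as it stands. The module is installed in compiled form; this text tells all that it offers.
- The arm moves only by the tool step_arm, never from a script. Its argument "moves" is one flat list of numbers, 7 for each row, row after row: the turn, a rotation vector about the tool's x, y, z in degrees, then the shift along the tool's x, y, z in m, then the opening, from -1 (shut) to 1 (fully open). In form: [rx, ry, rz, tx, ty, tz, claw, rx, ry, rz, tx, ty, tz, claw, ...]. A call has 1 to 8 rows; each row is the pose to reach, as a shift and turn from the pose commanded when the call began, along the tool's axes at that moment; what a row does not reach only later rows make up. A row lasts 1/12 s, in which the tool goes at most 41.7 mm and 7.16 degrees, less where a joint would pass 70% of its speed; a pose out of reach is approached as far as the arm can. A call with a gripper value outside its range is refused whole. The fingers move at their own pace and stop on an object; "newtons" is the grip in N (left out, the last holds). Time passes only in rows, so rows that repeat a pose let the fingers close. It gives the time, the measured TCP pose, the force and the opening at its end, in the units of the state.
- bot.observe(): the state, without advancing time (a new reading comes with each control period).
- bot.get_image(name): name is "scene" or "side" or "wrist"; returns the picture (384x512x3 uint8, blue, green, red); there is no depth.
- bot.calibration(name): a dict with "vfov" (degrees; the focal length in pixels is half the picture's height over the tangent of half this angle, whatever the lens; pixels are square), "cx", "cy" (the principal point, pixels), "dist" ([k1, k2, p1, p2, k3] as OpenCV has them; the pictures are not rectified), "xyz" and "attitude" of the camera in the world. Camera axes: x right, y up, looking along -z (the intrinsics and any distortion apply to the point x, -y, -z); pixel columns grow to the right and rows downward; lengths in m; the calibration is good to about 2 mm. A picture is of the moment at which its call begins: read the wrist's pose just before it. calibration takes no time and is no camera call; for the wrist camera it gives the pose at the moment of the call.
- bot.hand_in(): hands the job in, once; it reports no verdict.
The state is a dict: "time_s": time; "joint_pos": joint angles; "dq": joint speeds; "joint_efforts": joint torques, N m; "tcp_pos": TCP position; "ee_rot": TCP orientation; "wrist_force": force on the tool from outside, world axes, zero at the start; "torque": the same for the moment, N m; "gripper_width": finger opening in m.
Only numpy, scipy, OpenCV 4.12 (cv2) and the standard library are available. Lean on these libraries where they do the work, as an engineer would, in place of code of your own. Each camera call takes 0.05 s, during which the arm holds its last target.

## Working session

There is one attempt and no reset: what is moved stays moved. The work goes in short steps, Python scripts to look and compute and a tool call to move; the robot and the scene stay as the last step left them, time stands still between calls to the robot, and variables do not carry over. Pictures are saved under pics/ and viewed, and the job is handed in when it is done.

Besides the shell and the picture viewer there is one more tool, called after "Emit:" as name(argument=value, ...) on one line, values as JSON. step_arm: Moves the arm, as the interface text tells. Its arguments: {"type":"object","properties":{"moves":{"type":"array","items":{"type":"number"}},"newtons":{"type":"number"}},"required":["moves"]}

```bash
mkdir -p pics
python3 - <<'E'
from station import bot
import cv2
o=bot.observe();print(o)
for n in ("scene","side","wrist"):
    print(n,bot.calibration(n))
    cv2.imwrite(f"pics/{n}0.png",bot.get_image(n))
E
```

```text
{'time_s': 0.0, 'joint_pos': array([-7.22625264e+00,  1.26755382e+01,  8.75257845e+01,  1.44258394e-03,
        7.99110272e+01, -7.22660496e+00]), 'dq': array([ 0.10002902, -0.03399573,  0.08674294,  0.04632274, -0.01928437,
        0.00979052]), 'joint_efforts': array([-1.67445501e-05, -4.94609964e+01, -3.87383544e+01,  6.99962187e-02,
        5.70271199e-02, -1.42064664e-04]), 'tcp_pos': array([6.24374756e-01, 7.03242241e-05, 2.21433882e-01]), 'ee_rot': array([-1.79984459e+02,  1.11278846e-01,  1.13312254e-04]), 'wrist_force': array([ 0.17030054, -0.14422218,  0.58479407]), 'torque': array([-0.04799365, -0.00233239, -0.00391794]), 'gripper_width': 0.08703977231864735}
scene {'vfov': 49.26713566804379, 'cx': 260.83579263575587, 'cy': 194.3589718233248, 'dist': array([-0.07032074,  0.        ,  0.        ,  0.        ,  0.        ]), 'xyz': array([0.8557432 , 0.49541686, 0.59835368]), 'attitude': array([ 50.54443748,   0.90518139, 150.1527841 ])}
side {'vfov': 52.116017331964244, 'cx': 251.59765966669215, 'cy': 192.19067060440443, 'dist': array([0.01738704, 0.        , 0.        , 0.        , 0.        ]), 'xyz': array([0.34619901, 0.50785196, 0.68432483]), 'attitude': array([  45.69040241,   -0.89242903, -155.84975862])}
wrist {'vfov': 64.81494692724436, 'cx': 256.99293871559496, 'cy': 192.3614905773491, 'dist': array([-0.03095064,  0.        ,  0.        ,  0.        ,  0.        ]), 'xyz': array([0.62380815, 0.07005469, 0.38560956]), 'attitude': array([-14.82203552,   0.10455386,  -0.04612079])}
```

View pics/scene0.png

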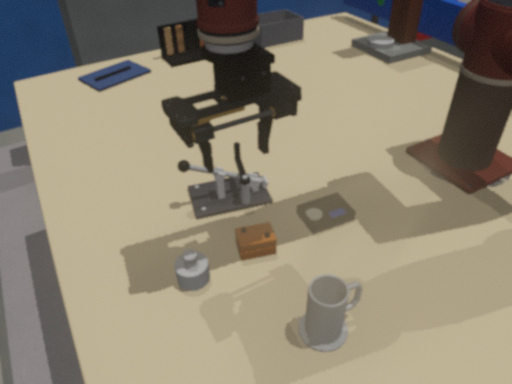

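View pics/side0.png

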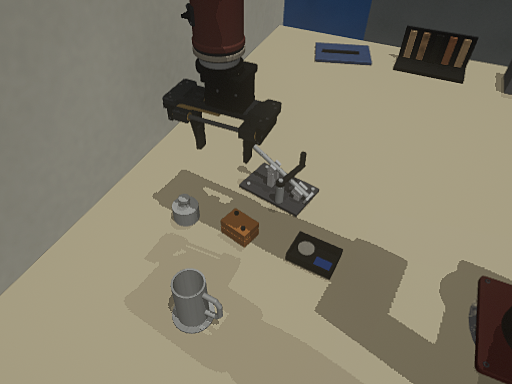

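View pics/wrist0.png

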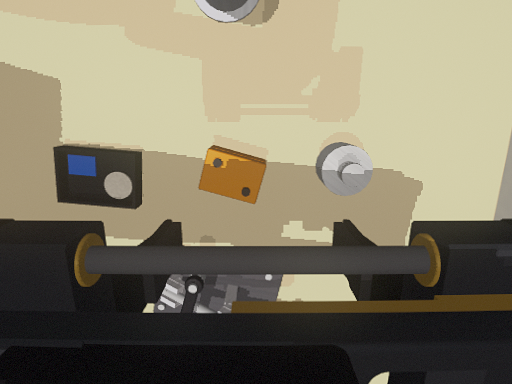

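The scene view shows the pot near (325,310) with its handle to the upper right (355,295). The clamp is at (256,240), the weight at (192,268), the tray at (326,212), and the rest with bar and keeper at (230,190). I'll zoom in on these.

Run:
```python
import cv2
a=cv2.imread("pics/scene0.png")[130:230,160:300];cv2.imwrite("pics/z1.png",cv2.resize(a,None,fx=5.6,fy=5.6,interpolation=cv2.INTER_CUBIC))
a=cv2.imread("pics/side0.png")[130:225,220:340];cv2.imwrite("pics/z2.png",cv2.resize(a,None,fx=6,fy=6,interpolation=cv2.INTER_CUBIC))
```

```text
(no output)
```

View pics/z1.png

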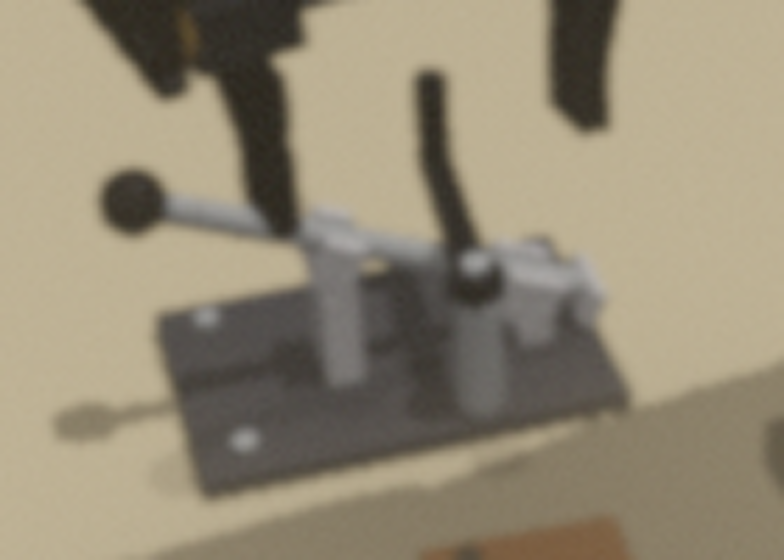

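View pics/z2.png

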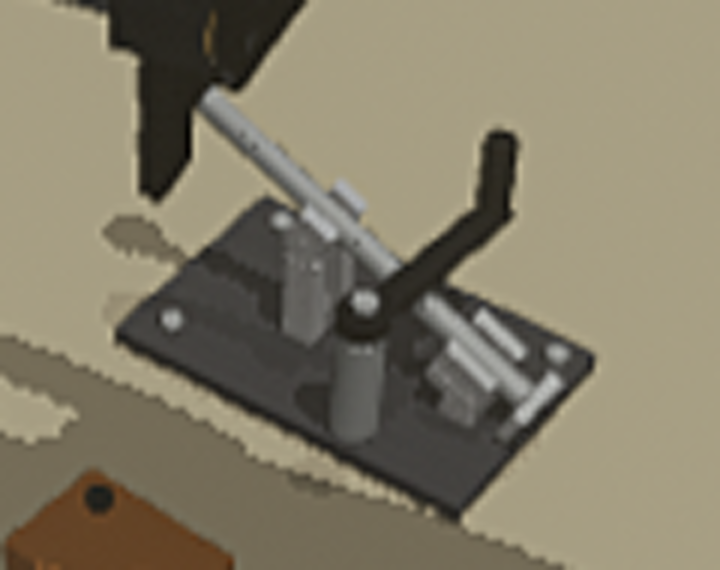

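```bash
cat > h.py <<'E'
import numpy as np, cv2
from scipy.spatial.transform import Rotation as R
def cam(c):
    f=192/np.tan(np.radians(c['vfov'])/2)
    K=np.array([[f,0,c['cx']],[0,f,c['cy']],[0,0,1.]])
    return K,np.array(c['dist'],float),R.from_euler('xyz',c['attitude'],degrees=True).as_matrix(),np.array(c['xyz'])
def ray(c,px):
    K,d,Rm,o=cam(c)
    u=cv2.undistortPoints(np.array(px,float).reshape(-1,1,2),K,d).reshape(-1,2)
    v=np.c_[u[:,0],-u[:,1],-np.ones(len(u))]@Rm.T
    return o,v/np.linalg.norm(v,axis=1)[:,None]
def onz(c,px,z):
    o,v=ray(c,px); return o+v*((z-o[2])/v[:,2])[:,None]
def tri(c1,p1,c2,p2):
    o1,v1=ray(c1,p1);o2,v2=ray(c2,p2);v1=v1[0];v2=v2[0]
    s=np.linalg.lstsq(np.c_[v1,-v2],o2-o1,rcond=None)[0]
    a=o1+s[0]*v1;b=o2+s[1]*v2
    return (a+b)/2,np.linalg.norm(a-b)
def proj(c,P):
    K,d,Rm,o=cam(c)
    q=(np.atleast_2d(P)-o)@Rm*[1,-1,-1]
    return cv2.projectPoints(q,np.zeros(3),np.zeros(3),K,d)[0].reshape(-1,2)
E
python3 - <<'E'
from h import *
from station import bot
s,d=bot.calibration("scene"),bot.calibration("side")
np.set_printoptions(precision=4,suppress=True)
print("peg top",tri(s,(237,143.8),d,(303.3,153)), onz(s,(237,143.8),.104),onz(d,(303.3,153),.104))
print("hinge top",tri(s,(245,177),d,(280.7,180)))
print("foot",tri(s,(264.5,182),d,(307.5,195)),onz(s,(264.5,182),.024),onz(d,(307.5,195),.024))
print("knob",onz(s,(183.75,166.1),.103))
print("base corners", onz(s,[(160+625/5.6,130+400/5.6),(160+205/5.6,130+490/5.6),(160+160/5.6,130+318/5.6)],.008))
print("base corners side", onz(d,[(220+458/6,130+515/6),(220+118/6,130+335/6),(220+265/6,130+200/6),(220+594/6,130+358/6)],.008))
E
python3 - <<'E'
import cv2
a=cv2.imread("pics/scene0.png")[260:360,270:390];cv2.imwrite("pics/z3.png",cv2.resize(a,None,fx=6,fy=6,interpolation=cv2.INTER_CUBIC))
a=cv2.imread("pics/side0.png")[250:345,140:250];cv2.imwrite("pics/z4.png",cv2.resize(a,None,fx=6,fy=6,interpolation=cv2.INTER_CUBIC))
E
```

```text
peg top (array([ 0.5233, -0.205 ,  0.1072]), np.float64(0.0028328213847680778)) [[ 0.5217 -0.207   0.104 ]] [[ 0.5247 -0.2111  0.104 ]]
hinge top (array([ 0.5474, -0.1257,  0.0775]), np.float64(0.0030976587396031995))
foot (array([ 0.4868, -0.1533,  0.0256]), np.float64(0.009476282039412807)) [[ 0.4876 -0.148   0.024 ]] [[ 0.4882 -0.1616  0.024 ]]
knob [[ 0.6529 -0.1905  0.103 ]]
base corners [[ 0.4988 -0.0984  0.008 ]
 [ 0.6599 -0.1345  0.008 ]
 [ 0.6348 -0.2399  0.008 ]]
base corners side [[ 0.4935 -0.101   0.008 ]
 [ 0.6565 -0.1369  0.008 ]
 [ 0.6348 -0.2435  0.008 ]
 [ 0.4716 -0.2081  0.008 ]]
```

View pics/z3.png

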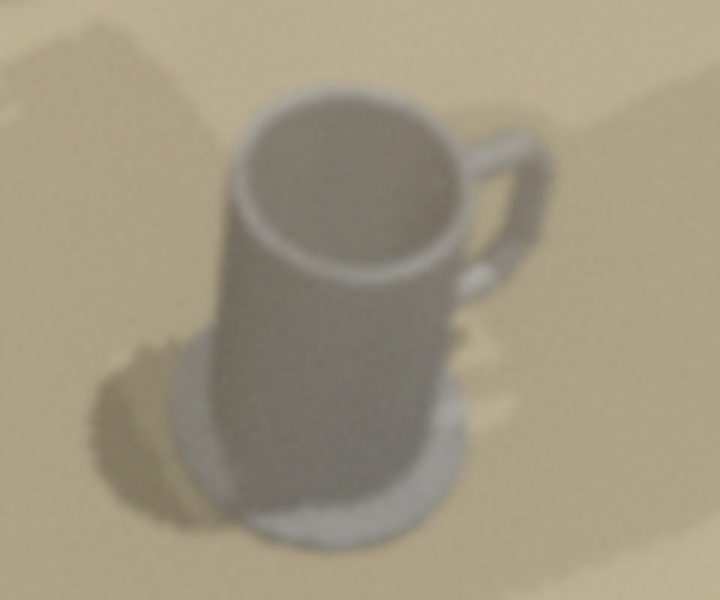

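View pics/z4.png

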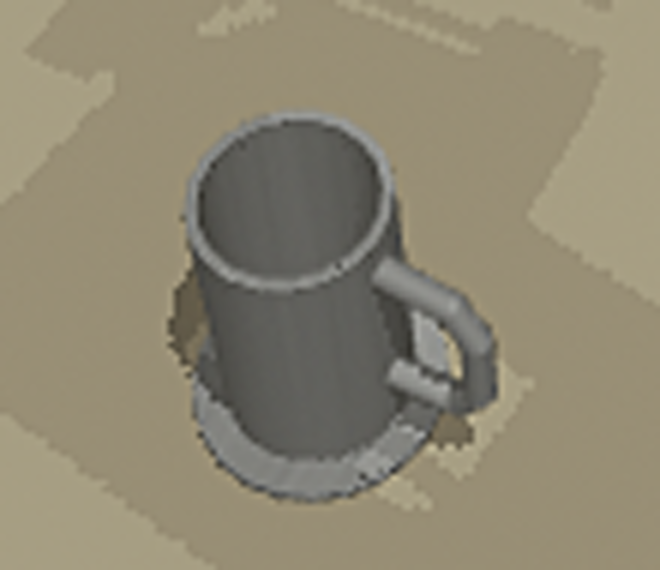

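Run:
```python
from h import *
from station import bot
s,d=bot.calibration("scene"),bot.calibration("side")
np.set_printoptions(precision=4,suppress=True)
print("rim",tri(s,(328.5,290.7),d,(188.7,283.3)),onz(s,(328.5,290.7),.105),onz(d,(188.7,283.3),.105))
print("handle outer",tri(s,(360.8,291.7),d,(220.8,311.7)),onz(s,(360.8,291.7),.06),onz(d,(220.8,311.7),.06))
# flange ellipse bottom edges at z=0 : fit circle from contour pts
fs=np.array([(172,400),(190,470),(240,530),(340,550),(430,510),(465,430)])/6+[270,260]
fd=np.array([(192,390),(210,440),(250,485),(310,502),(370,490),(420,450)])/6+[140,250]
from scipy.optimize import least_squares
for c,f in((s,fs),(d,fd)):
    P=onz(c,f,.003)[:,:2]
    r=least_squares(lambda q:np.hypot(*(P-q[:2]).T)-q[2],[.8,.2,.04]);print("flange",r.x)
rs=np.array([(235,175),(262,110),(340,85),(430,110),(470,190),(440,255),(365,283),(270,240)])/6+[270,260]
rd=np.array([(187,210),(210,150),(292,111),(370,135),(396,190),(370,250),(290,291),(215,260)])/6+[140,250]
for c,f in((s,rs),(d,rd)):
    P=onz(c,f,.105)[:,:2]
    r=least_squares(lambda q:np.hypot(*(P-q[:2]).T)-q[2],[.8,.2,.04]);print("rim",r.x)
print("clamp",onz(s,(256,233),.046),"weight",onz(s,(189,257),.07),"tray",onz(s,(326,212),.01))
```

```text
rim (array([0.5878, 0.2101, 0.1024]), np.float64(0.002203340075476566)) [[0.5894 0.2129 0.105 ]] [[0.587  0.2102 0.105 ]]
handle outer (array([0.5248, 0.216 , 0.0641]), np.float64(0.0019411614528563339)) [[0.5225 0.215  0.06  ]] [[0.5262 0.213  0.06  ]]
flange [135.4137 180.0511 224.7463]
flange [0.5871 0.2091 0.0403]
rim [0.5877 0.2117 0.0291]
rim [0.5875 0.2093 0.0292]
clamp [[0.5936 0.0028 0.046 ]] weight [[0.7307 0.0165 0.07  ]] tray [[ 0.4196 -0.0084  0.01  ]]
```

The pot stands at about (0.588, 0.210), with its handle towards world -x, so its +x is at a yaw of about -4°. The bar's yaw is about -12.5°, with the foot at (0.4875, -0.154) and the knob at (0.653, -0.190). The hinge is at (0.547, -0.126) and the peg at (0.525, -0.207), 83–84 mm from the pivot as expected. I'll move above the peg first.

Emit:
step_arm(moves=[1.5,0,0,0,0,0,0.15,0,0,2,-0.014,0.03,0.008,0.15,0,0,4,-0.028,0.06,0.016,0.15,0,0,6,-0.044,0.09,0.026,0.15,0,0,8,-0.06,0.124,0.036,0.15,0,0,10,-0.078,0.16,0.046,0.15,0,0,12.5,-0.092,0.19,0.056,0.15,0,0,12.5,-0.1,0.207,0.06,0.15])

```text
time_s: 0.82
tcp_pos: [0.5223, -0.2095, 0.1607]
ee_rot: [180.0, 0.2, -12.7]
wrist_force: [0.5, -0.1, -0.8]
gripper_width: 0.0511
```

```bash
cat > snap.py <<'E'
import sys,cv2
from station import bot
# args: cam name x0 y0 x1 y1 scale
n,name,x0,y0,x1,y1,s=sys.argv[1:8]
im=bot.get_image(n);cv2.imwrite(f"pics/{name}_raw.png",im)
cv2.imwrite(f"pics/{name}.png",cv2.resize(im[int(y0):int(y1),int(x0):int(x1)],None,fx=float(s),fy=float(s),interpolation=cv2.INTER_CUBIC))
E
python3 snap.py scene a1 150 80 300 220 4; python3 snap.py side a2 210 80 350 220 4; python3 snap.py wrist a3 0 0 512 384 1; python3 -c "
from station import bot;o=bot.observe();print(o['tcp_pos'],o['ee_rot'],o['joint_pos'])
import json;print(bot.calibration('wrist'))"
```

```text
[ 0.52399894 -0.20791628  0.16181839] [-1.79963081e+02  7.79998595e-02 -1.26665367e+01] [-2.96648543e+01  7.29087131e+00  1.00234098e+02  1.31059975e-02
  7.25604169e+01 -1.70022296e+01]
{'vfov': 64.81494692724436, 'cx': 256.99293871559496, 'cy': 192.3614905773491, 'dist': array([-0.03095064,  0.        ,  0.        ,  0.        ,  0.        ]), 'xyz': array([ 0.53855602, -0.13973876,  0.32592269]), 'attitude': array([-14.79653059,   0.07729438, -12.71270259])}
```

View pics/a1.png

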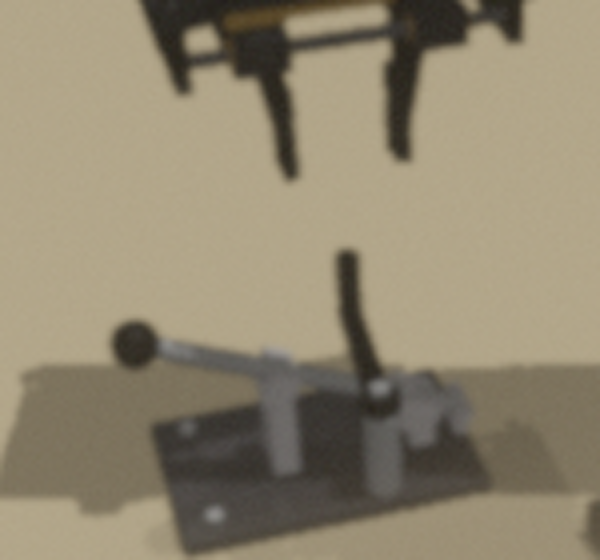

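View pics/a2.png

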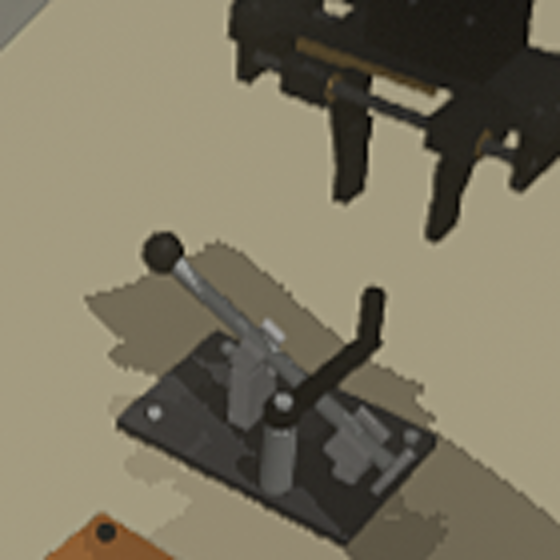

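View pics/a3.png

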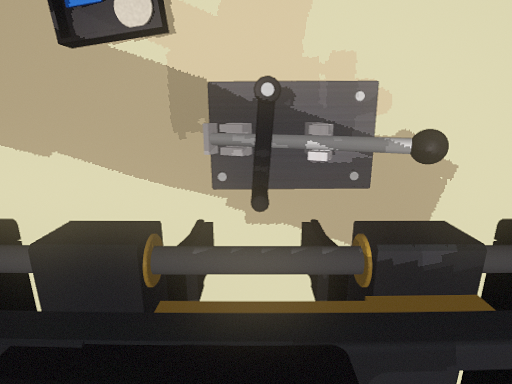

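The wrist view shows everything clearly: peg top at (260,204), hinge cap at (267,89), knob at (430,146) and foot end at about (208,138). I'll refine the positions from these.

Run:
```python
from h import *
from station import bot
s,d,w=[bot.calibration(n) for n in("scene","side","wrist")]
np.set_printoptions(precision=4,suppress=True)
im=cv2.imread("pics/a3_raw.png")
def blob(x0,y0,x1,y1,t=60):
    m=(im[y0:y1,x0:x1].max(2)<t).astype(np.uint8)
    n,l,st,c=cv2.connectedComponentsWithStats(m);k=1+np.argmax(st[1:,4]);return c[k]+[x0,y0],st[k]
print(blob(408,122,455,170))
k=blob(408,122,455,170)[0]
print("knob w",onz(w,k,.103),"s",onz(s,(183.5,165.75),.103),"d",onz(d,(250.75,143),.103), tri(s,(183.5,165.75),d,(250.75,143)),tri(w,k,d,(250.75,143)))
print("peg top w",onz(w,(260,203.5),.106),tri(w,(260,203.5),d,(303.4,152.7)),tri(w,(260,203.5),s,(236.8,143.6)))
print("hinge",onz(w,(267,89),.078),tri(w,(267,89),d,(280.7,180)),tri(w,(267,89),s,(245,177)))
print("foot",onz(w,(208,138.5),.027))
c=onz(w,[(208.5,82),(378,81),(371,188.5),(213,188)],.008);print(c,c.mean(0))
b=onz(w,[(208,138.5)],.027)[0]-onz(w,k,.103)[0];print(np.degrees(np.arctan2(-b[1],-b[0])),np.hypot(*b[:2]))
e=c[1]-c[0];e2=c[2]-c[3];print(np.degrees(np.arctan2(e[1],e[0])),np.degrees(np.arctan2(e2[1],e2[0])))
```

```text
(array([417.5435, 157.6957]), array([ 3, 26, 21, 16, 46], dtype=int32))
knob w [[ 0.6481 -0.1973  0.103 ]] s [[ 0.6529 -0.1919  0.103 ]] d [[ 0.6535 -0.1946  0.103 ]] (array([ 0.6529, -0.1929,  0.1034]), np.float64(0.0017059841182648504)) (array([ 0.653 , -0.1986,  0.0987]), np.float64(0.005008995490847353))
peg top w [[ 0.5258 -0.2054  0.106 ]] (array([ 0.5246, -0.205 ,  0.1092]), np.float64(0.002990546819010468)) (array([ 0.5248, -0.2044,  0.107 ]), np.float64(0.0024826116958178617))
hinge [[ 0.5498 -0.1239  0.078 ]] (array([ 0.5483, -0.1244,  0.0806]), np.float64(0.0028602022045689434)) (array([ 0.5489, -0.1234,  0.0778]), np.float64(0.001964993733448147))
foot [[ 0.486 -0.153  0.027]]
[[ 0.4976 -0.1     0.008 ]
 [ 0.6629 -0.1359  0.008 ]
 [ 0.6416 -0.2446  0.008 ]
 [ 0.4742 -0.2063  0.008 ]] [ 0.5691 -0.1717  0.008 ]
-15.307987693460351 0.16798880262850155
-12.246813237990414 -12.874307339701263
```

Emit:
step_arm(moves=[0,0,0,0,-0.002,0.02,0.15,0,0,0,0,-0.002,0.045,0.15,0,0,0,0,-0.002,0.07,0.15,0,0,0,0,-0.002,0.082,0.15,0,0,0,0,-0.002,0.082,-0.54,0,0,0,0,-0.002,0.082,-0.54,0,0,0,0,-0.002,0.082,-0.54,0,0,0,0,-0.002,0.082,-0.54], newtons=10)

```text
time_s: 1.63
tcp_pos: [0.5269, -0.2055, 0.0825]
ee_rot: [180.0, -0.2, -12.5]
wrist_force: [0.6, -1.0, -0.6]
gripper_width: 0.0309
```

```bash
python3 snap.py side b2 210 80 350 220 4;python3 snap.py wrist b3 0 0 512 384 1
python3 - <<'E'
import numpy as np
np.set_printoptions(precision=4,suppress=True)
# tool relative rows: base commanded pose p0 yaw -12.5
p0=np.array([.525,-.205]);h=np.array([.548,-.1245]);y=np.radians(-12.5)
X=np.array([np.cos(y),np.sin(y)]);Y=np.array([np.sin(y),-np.cos(y)])
a0=np.arctan2(*(p0-h)[::-1]);r=np.hypot(*(p0-h));print(np.degrees(a0),r)
for k in range(0,91,6):
    a=a0-np.radians(k);p=h+r*np.array([np.cos(a),np.sin(a)])-p0
    print(k,p@X,p@Y)
E
```

```text
-105.94539590092288 0.08372126372672596
0 0.0 0.0
6 -0.00870787473050387 -0.0009837313951038583
12 -0.017265218881115648 -0.0028722945706026338
18 -0.02557827639858198 -0.005644998033138251
24 -0.03355596768512224 -0.009271463463349762
30 -0.04111088748556199 -0.013711958547097019
36 -0.048160262517598966 -0.01891783229100918
42 -0.054626858353205576 -0.024832048052948818
48 -0.06043982561518482 -0.031389808447398915
54 -0.06553547621777271 -0.038519265279178296
60 -0.06985798114663398 -0.0461423067273032
66 -0.07335998213322563 -0.054175413154444046
72 -0.07600311052189783 -0.06253057216554939
78 -0.077758407644914 -0.07111624289006427
84 -0.07860664209967494 -0.07983835892286369
90 -0.07853852045198981 -0.08860135893547216
```

View pics/b2.png

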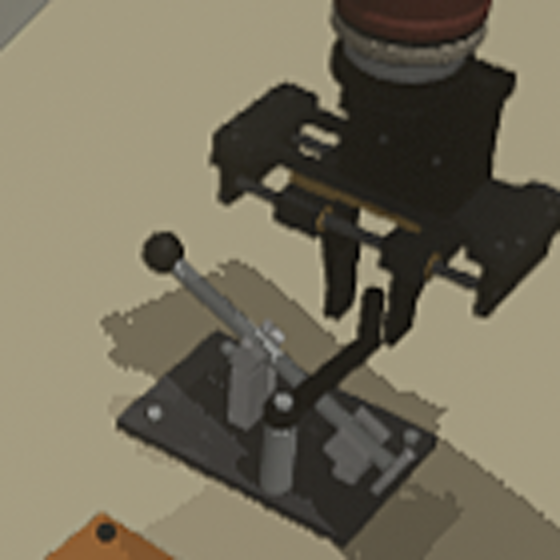

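View pics/b3.png

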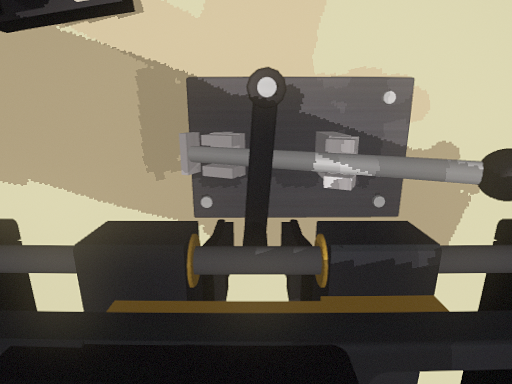

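The peg sits between the fingers, with the jaws still closing around it. Now I'll swing it.

Emit:
step_arm(moves=[0,0,0,0,0,0,-0.54,0,0,6,-0.009,-0.001,0,-0.54,0,0,12,-0.017,-0.003,0,-0.54,0,0,18,-0.026,-0.006,0,-0.54,0,0,24,-0.034,-0.009,0,-0.54,0,0,30,-0.041,-0.014,0,-0.54,0,0,36,-0.048,-0.019,0,-0.54,0,0,42,-0.055,-0.025,0,-0.54])

```text
time_s: 2.4
tcp_pos: [0.4775, -0.1691, 0.0813]
ee_rot: [-179.9, -0.1, -54.8]
wrist_force: [2.3, -0.1, -0.3]
gripper_width: 0.0203
```

Emit:
step_arm(moves=[0,0,6,-0.009,-0.001,0,-0.54,0,0,12,-0.017,-0.003,0,-0.54,0,0,18,-0.026,-0.006,0,-0.54,0,0,24,-0.034,-0.009,0,-0.54,0,0,30,-0.041,-0.014,0,-0.54,0,0,36,-0.048,-0.019,0,-0.54,0,0,41,-0.054,-0.024,0,-0.54,0,0,41,-0.054,-0.024,0,-0.54])

```text
time_s: 3.07
tcp_pos: [0.4656, -0.1101, 0.0811]
ee_rot: [-179.9, 0.0, -95.6]
wrist_force: [-0.7, 0.0, 0.9]
gripper_width: 0.0198
```

```bash
python3 snap.py side c2 210 80 350 220 4;python3 snap.py wrist c3 0 0 512 384 1
python3 - <<'E'
from station import bot
o=bot.observe();print(o['tcp_pos'],o['ee_rot'],o['joint_pos'],o['wrist_force'])
E
```

```text
[ 0.4655425  -0.11096487  0.08095014] [-1.79961820e+02 -1.90384578e-02 -9.53043917e+01] [-2.28545784e+01  1.38570291e+00  1.16063237e+02 -7.48446379e-03
  6.25089167e+01  7.24532594e+01] [-0.48517535  0.10782952 -0.48091575]
```

View pics/c2.png

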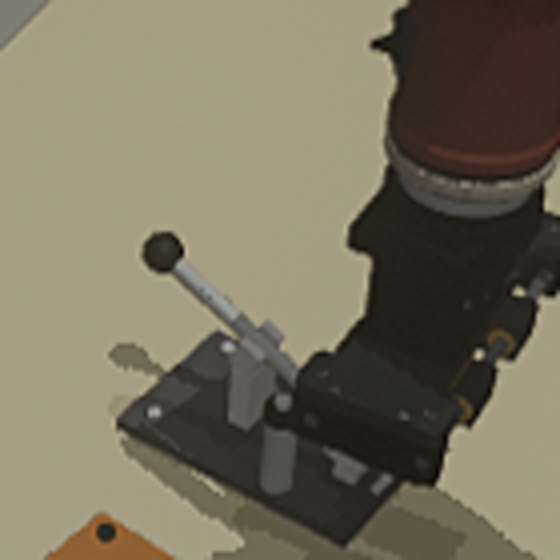

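View pics/c3.png

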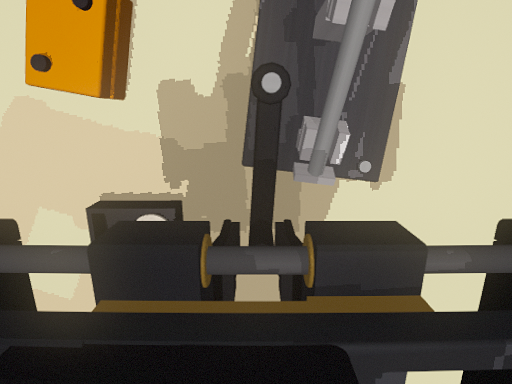

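```bash
cat >> h.py <<'E'
def Rt(yaw,tilt=0):
    # tool down with yaw, then tilted so that it points outwards by tilt deg about world axis given by tool x
    return R.from_euler('xyz',[180,0,yaw],degrees=True)*R.from_rotvec([tilt,0,0],degrees=True)
def rel(p0,R0,p1,R1):
    return np.round((R0.inv()*R1).as_rotvec(degrees=True),2),np.round(R0.inv().apply(np.array(p1)-p0),4)
E
python3 - <<'E'
from h import *
p=np.array([.525,-.205,.081]);q=Rt(-12.5)
p=p+q.apply([-.055,-.025,0]);q=Rt(-54.5)
p=p+q.apply([-.054,-.024,0]);q=Rt(-95.5);print(p)
print(rel(p,q,[.615,-.183,.18],Rt(-102.7)))
print(Rt(-94,10).apply([0,0,1]))
E
```

```text
[ 0.46489552 -0.11078931  0.081     ]
(array([-0. , -0. ,  7.2]), array([ 0.0575, -0.1563, -0.099 ]))
[ 0.17322518 -0.01211308 -0.98480775]
```

Emit:
step_arm(moves=[0,0,0,0,0,0,-0.1,0,0,0,0,0,0,-0.1,0,0,0,0,0,-0.02,0,0,0,0,0,0,-0.05,0.5,0,0,0,0,0,-0.075,1,0,0,2,0.01,-0.03,-0.099,1,0,0,4,0.02,-0.06,-0.099,1,0,0,5,0.035,-0.09,-0.099,1])

```text
time_s: 3.83
tcp_pos: [0.554, -0.1552, 0.1823]
ee_rot: [-179.7, -0.0, -100.5]
wrist_force: [0.2, -0.2, -0.3]
gripper_width: 0.0654
```

Emit:
step_arm(moves=[0,0,1,0.01,-0.03,0,1,0,0,2.2,0.017,-0.053,0,1,0,0,2.2,0.017,-0.068,0,1,0,0,2.2,0.017,-0.068,0,1])

```text
time_s: 4.17
tcp_pos: [0.6172, -0.1849, 0.179]
ee_rot: [-180.0, 0.0, -102.7]
wrist_force: [0.2, 0.5, 0.4]
gripper_width: 0.0854
```

```bash
python3 snap.py scene d1 150 80 300 220 4; python3 snap.py side d2 210 60 350 220 4;python3 snap.py wrist d3 0 0 512 384 1
python3 - <<'E'
from station import bot
o=bot.observe();print(o['time_s'],o['tcp_pos'],o['ee_rot'],o['joint_pos'],o['wrist_force'])
print(bot.calibration('wrist'))
E
```

```text
4.3167 [ 0.61438169 -0.18329316  0.17887576] [ 1.79899573e+02  1.48157132e-02 -1.02670837e+02] [-2.36511865e+01  1.67058674e+01  8.73434320e+01 -4.72333106e-03
  7.60521109e+01  7.90207797e+01] [ 0.30637618 -1.33089153 -1.05219961]
{'vfov': 64.81494692724436, 'cx': 256.99293871559496, 'cy': 192.3614905773491, 'dist': array([-0.03095064,  0.        ,  0.        ,  0.        ,  0.        ]), 'xyz': array([ 0.68171547, -0.19830831,  0.3428295 ]), 'attitude': array([-1.49091201e+01, -7.64977067e-03, -1.02717350e+02])}
```

View pics/d1.png

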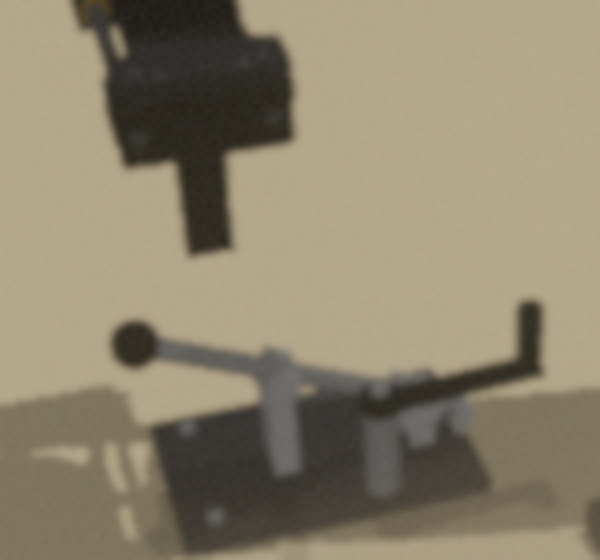

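View pics/d2.png

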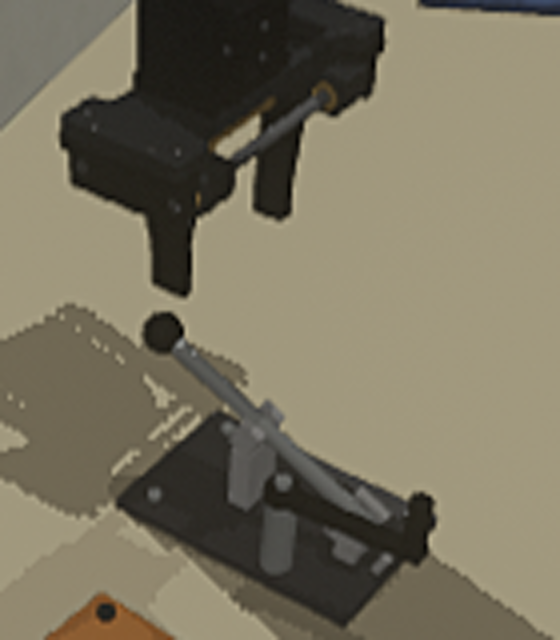

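View pics/d3.png

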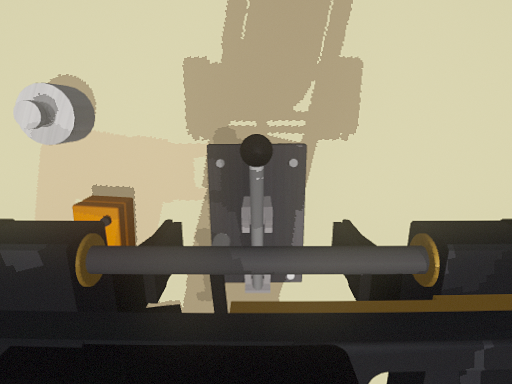

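The keeper is swung well clear and the bar is still seated. In the wrist view the bar lies exactly midway between the fingers, with the knob at (256.5,151) and the finger centre at 257. A quick check of the knob's position along the bar before I descend.

Run:
```python
from h import *
from station import bot
w,d=bot.calibration('wrist'),bot.calibration('side')
k=onz(w,(256.5,151),.103)[0];print(k,tri(w,(256.5,151),d,(210+163/4,60+332/4)))
u=np.array([np.cos(np.radians(-12.6)),np.sin(np.radians(-12.6)),0])
t=bot.observe()['tcp_pos'];print((k-t)@u)
print("base side", onz(w,[(208,144),(306,144.5)],.008))
```

```text
[ 0.65258168 -0.19136596  0.103     ] (array([ 0.65255685, -0.19159386,  0.10534853]), np.float64(0.0006947536174963641))
0.03904103364716704
base side [[ 0.66034005 -0.13825771  0.008     ]
 [ 0.63605752 -0.24336346  0.008     ]]
```

Emit:
step_arm(moves=[0,0,0,0,0,0.025,1,0,0,0,0,0,0.055,1,0,0,0,0,0,0.085,1,0,0,0,0,0,0.105,1,0,0,0,0,0,0.113,1,0,0,0,0,0,0.113,1,0,0,0,0,0,0.113,-1,0,0,0,0,0,0.113,-1], newtons=50)

```text
time_s: 4.98
tcp_pos: [0.6166, -0.1839, 0.0689]
ee_rot: [-179.8, -0.0, -102.7]
wrist_force: [-0.1, -0.1, 0.3]
gripper_width: 0.08
```

Emit:
step_arm(moves=[0,0,0,0,0,0,-1,0,0,0,0,0,0,-1,0,0,0,0,0,0,-1,0,0,0,0,0,0,-1,0,0,0,0,0,0,-1,0,0,0,0,0,0,-1,0,0,0,0,0,0,-1,0,0,0,0,0,0,-1], newtons=50)

```text
time_s: 5.65
tcp_pos: [0.6153, -0.1834, 0.0664]
ee_rot: [180.0, 0.0, -102.7]
wrist_force: [-0.0, -0.1, -0.5]
gripper_width: 0.0285
```

```bash
python3 snap.py scene e1 150 80 300 220 4; python3 snap.py wrist e3 0 0 512 384 1
python3 - <<'E'
from station import bot
o=bot.observe();print(o['time_s'],o['tcp_pos'],o['ee_rot'],o['joint_pos'],o['wrist_force'],o['gripper_width'])
E
```

```text
5.75 [ 0.61528049 -0.18338281  0.06644869] [ 1.79992593e+02  2.05455098e-03 -1.02699801e+02] [-2.36289433e+01  2.33995917e+01  9.16946586e+01  6.76874389e-04
  6.49134115e+01  7.90705710e+01] [ 0.67240657  0.48158092 -0.23909732] 0.020267351220244686
```

View pics/e1.png

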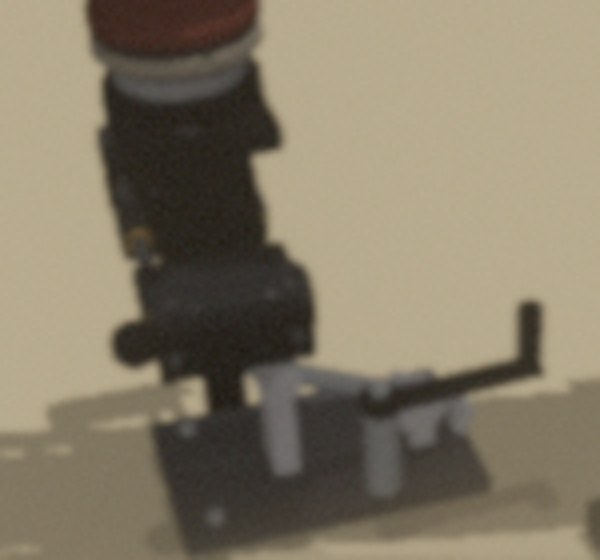

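Still closing (20 mm open). I'll let it finish.

Emit:
step_arm(moves=[0,0,0,0,0,0,-1,0,0,0,0,0,0,-1,0,0,0,0,0,0,-1,0,0,0,0,0,0,-1,0,0,0,0,0,0,-1])

```text
time_s: 6.17
tcp_pos: [0.6152, -0.1834, 0.0665]
ee_rot: [180.0, 0.0, -102.7]
wrist_force: [-0.4, 1.0, -0.5]
gripper_width: 0.0103
```

Emit:
step_arm(moves=[0,0,0,0,0,-0.004,-1,0,0,0,0,0,-0.01,-1,0,0,0,0,0,-0.018,-1,0,0,0,0,0,-0.028,-1,0,0,0,0,0,-0.04,-1,0,0,0,0,0,-0.05,-1,0,0,0,0,0,-0.06,-1,0,0,0,0,0,-0.06,-1])

```text
time_s: 6.83
tcp_pos: [0.6172, -0.1842, 0.1303]
ee_rot: [-179.7, -0.1, -102.7]
wrist_force: [0.6, -0.3, -1.1]
gripper_width: 0.01
```

```bash
python3 snap.py scene f1 150 80 300 220 4; python3 snap.py side f2 200 80 350 220 4
python3 - <<'E'
from station import bot
o=bot.observe();print(o['time_s'],o['tcp_pos'],o['ee_rot'],o['wrist_force'],o['torque'],o['gripper_width'])
E
```

```text
6.9333 [ 0.61582226 -0.18361736  0.1275488 ] [-1.79901184e+02 -2.07208452e-02 -1.02698028e+02] [-0.65001513  0.00784277 -2.29723975] [ 0.04132392  0.08178018 -0.02163025] 0.010173058769547622
```

View pics/f1.png

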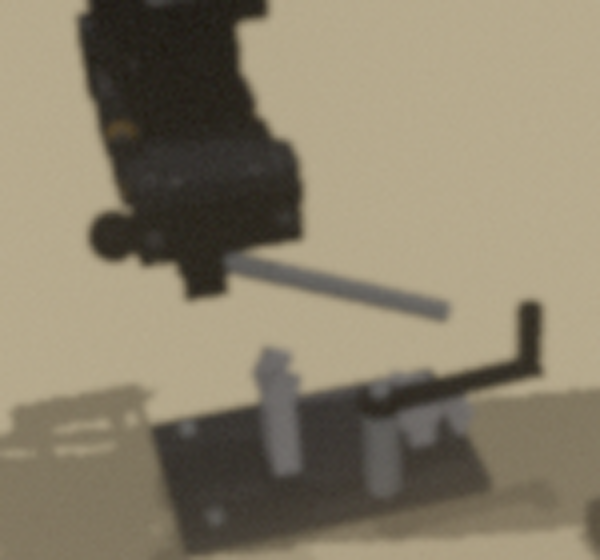

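View pics/f2.png

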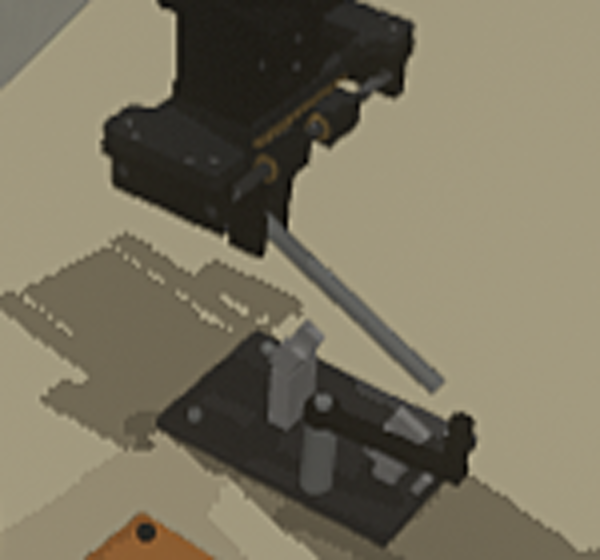

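Run:
```python
from h import *
from station import bot
s,d=bot.calibration("scene"),bot.calibration("side")
np.set_printoptions(precision=4,suppress=True)
f,e=tri(s,(260.5,157.7),d,(308.5,175.5));print("foot",f,e)
k=onz(s,(150+115/4,80+235/4),.103+.062);print("knob",k)
t=bot.observe()['tcp_pos'];g=t+[0,0,.019];v=g-f;print(v,np.linalg.norm(v),np.degrees(np.arctan2(v[2],np.hypot(*v[:2]))),np.degrees(np.arctan2(v[1],v[0])))
v=k[0]-f;print(np.linalg.norm(v),np.degrees(np.arctan2(v[2],np.hypot(*v[:2]))),np.degrees(np.arctan2(v[1],v[0])))
```

```text
foot [ 0.4922 -0.1569  0.0875] 0.0023854823887232545
knob [[ 0.6523 -0.1966  0.165 ]]
[ 0.1236 -0.0267  0.059 ] 0.13959379710861927 25.017431584215185 -12.20331628925798
0.1823036994365921 25.15257329347132 -13.932407369758746
```

```bash
cat >> h.py <<'E'
B=np.array([0,-np.cos(np.radians(25)),-np.sin(np.radians(25))])
def tcp_for(F,lean,yaw):
    q=Rt(yaw,65-lean); return np.array(F)+.144*q.apply(B)+q.apply([0,0,.019]),q
def pot(x,y=0,z=0,c=(.5876,.2103),a=-4.5):
    a=np.radians(a);return np.array([c[0]+x*np.cos(a)-y*np.sin(a),c[1]+x*np.sin(a)+y*np.cos(a),z])
E
python3 - <<'E'
from h import *
p0=np.array([.615,-.183,.127]);q0=Rt(-102.7)
p1,q1=tcp_for(pot(-.010,0,.16),12,-94.5)
print(p1,q1.as_euler('xyz',degrees=True))
print("total",rel(p0,q0,p1,q1))
# stage: lift to .26 ; then stage mid
pm=np.array([.615,-.183,.277])
print("lifted->final",rel(pm,q0,p1,q1))
# interpolation in 9 rows
from scipy.spatial.transform import Slerp
import scipy
sl=Slerp([0,1],R.concatenate([q0,q1]))
for k in range(1,10):
    a=k/9;print(k,*rel(pm,q0,pm+(p1-pm)*a,sl(a)))
E
```

```text
[0.62260512 0.20754504 0.28941877] [-127.     0.   -94.5]
total (array([52.91, -3.79, -7.61]), array([-0.3827,  0.0784, -0.1624]))
lifted->final (array([52.91, -3.79, -7.61]), array([-0.3827,  0.0784, -0.0124]))
1 [ 5.88 -0.42 -0.85] [-0.0425  0.0087 -0.0014]
2 [11.76 -0.84 -1.69] [-0.085   0.0174 -0.0028]
3 [17.64 -1.26 -2.54] [-0.1276  0.0261 -0.0041]
4 [23.51 -1.69 -3.38] [-0.1701  0.0349 -0.0055]
5 [29.39 -2.11 -4.23] [-0.2126  0.0436 -0.0069]
6 [35.27 -2.53 -5.07] [-0.2551  0.0523 -0.0083]
7 [41.15 -2.95 -5.92] [-0.2976  0.061  -0.0097]
8 [47.03 -3.37 -6.76] [-0.3401  0.0697 -0.011 ]
9 [52.91 -3.79 -7.61] [-0.3827  0.0784 -0.0124]
```

Emit:
step_arm(moves=[0,0,0,0,0,-0.01,-1,0,0,0,0,0,-0.03,-1,0,0,0,0,0,-0.055,-1,0,0,0,0,0,-0.08,-1,0,0,0,0,0,-0.105,-1,0,0,0,0,0,-0.13,-1,0,0,0,0,0,-0.15,-1,0,0,0,0,0,-0.15,-1])

```text
time_s: 7.6
tcp_pos: [0.6173, -0.1842, 0.2823]
ee_rot: [-179.5, -0.1, -102.7]
wrist_force: [0.7, -0.8, -0.9]
gripper_width: 0.0107
```

Emit:
step_arm(moves=[3.3,-0.2,-0.5,-0.015,0.003,-0.001,-1,6.6,-0.5,-1,-0.04,0.008,-0.001,-1,9.9,-0.7,-1.4,-0.065,0.013,-0.002,-1,13.2,-0.9,-1.9,-0.09,0.018,-0.003,-1,16.5,-1.2,-2.4,-0.115,0.024,-0.004,-1,19.8,-1.4,-2.9,-0.14,0.029,-0.005,-1,23.1,-1.7,-3.3,-0.165,0.034,-0.006,-1,26.5,-1.9,-3.8,-0.191,0.039,-0.006,-1])

```text
time_s: 8.27
tcp_pos: [0.6183, 0.0126, 0.2808]
ee_rot: [-153.4, 1.0, -98.6]
wrist_force: [0.9, -0.6, -0.9]
gripper_width: 0.0105
```

Run:
```python
from h import *
from scipy.spatial.transform import Slerp
pm=np.array([.615,-.183,.277]);q0=Rt(-102.7)
pc=pm+q0.apply([-.191,.039,-.006]);qc=q0*R.from_rotvec([26.5,-1.9,-3.8],degrees=True)
p1,q1=tcp_for(pot(-.010,0,.16),12,-94.5)
sl=Slerp([0,1],R.concatenate([qc,q1]))
for k in range(1,9):
    a=k/8;print(k,*rel(pc,qc,pc+(p1-pc)*a,sl(a)))
```

```text
1 [ 3.3  -0.24 -0.48] [-0.0243  0.0027 -0.0018]
2 [ 6.6  -0.47 -0.95] [-0.0485  0.0054 -0.0036]
3 [ 9.9  -0.71 -1.43] [-0.0728  0.0081 -0.0054]
4 [13.2  -0.95 -1.9 ] [-0.097   0.0108 -0.0071]
5 [16.5  -1.19 -2.38] [-0.1213  0.0135 -0.0089]
6 [19.8  -1.42 -2.85] [-0.1456  0.0162 -0.0107]
7 [23.11 -1.66 -3.33] [-0.1698  0.0188 -0.0125]
8 [26.41 -1.9  -3.81] [-0.1941  0.0215 -0.0143]
```

Emit:
step_arm(moves=[3.3,-0.2,-0.5,-0.024,0.003,-0.002,-1,6.6,-0.5,-1,-0.0485,0.0055,-0.0035,-1,9.9,-0.7,-1.4,-0.073,0.008,-0.0055,-1,13.2,-1,-1.9,-0.097,0.011,-0.007,-1,16.5,-1.2,-2.4,-0.121,0.0135,-0.009,-1,19.8,-1.4,-2.9,-0.146,0.016,-0.0105,-1,23.1,-1.7,-3.3,-0.18,0.02,-0.013,-1,26.4,-1.9,-3.8,-0.194,0.0215,-0.0145,-1])

```text
time_s: 8.93
tcp_pos: [0.6219, 0.2091, 0.2878]
ee_rot: [-127.0, 0.1, -94.4]
wrist_force: [0.7, -1.3, -0.5]
gripper_width: 0.0109
```

Emit:
step_arm(moves=[0,0,0,0,0,0,-1,0,0,0,0,0,0,-1,0,0,0,0,0,0,-1])

```text
time_s: 9.18
tcp_pos: [0.6222, 0.2062, 0.2874]
ee_rot: [-127.3, -0.1, -94.5]
wrist_force: [-0.3, 0.8, -1.6]
gripper_width: 0.0104
```

```bash
python3 snap.py scene g1 230 180 390 370 3.1; python3 snap.py side g2 100 170 260 350 3.2
python3 - <<'E'
from station import bot
o=bot.observe();print(o['time_s'],o['tcp_pos'],o['ee_rot'],o['joint_pos'],o['wrist_force'],o['torque'],o['gripper_width'])
E
```

```text
9.2833 [0.62312939 0.20555972 0.28910699] [-1.27137645e+02  1.05285029e-02 -9.46149940e+01] [ 22.12637933 -13.42436416 121.01483539 -44.86226474  30.55530493
 147.52387831] [-0.16196732  0.66737518 -0.8341405 ] [ 0.10704844  0.73740727 -0.02878504] 0.010598894078363048
```

View pics/g1.png

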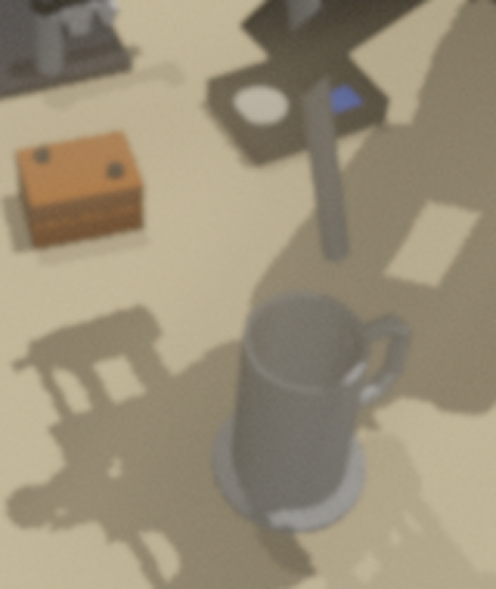

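View pics/g2.png

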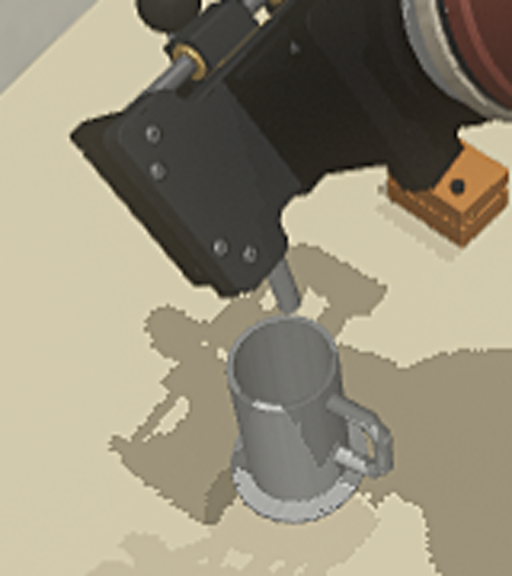

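The bar is held steady with its foot above the pot mouth. The wrist, though, is nearing its limits: J6 is at 147.5 (limit 153.6) and J4 at -45. Before going lower I'll fit the arm's kinematics to the logged poses and check that the descent is possible.

```bash
cat > kin.py <<'E'
from h import *
from scipy.optimize import least_squares
D=[([-7.225,12.628,87.462,0,79.91,-7.225],[.625,0,.223],[180,0,0]),
([-29.6649,7.2909,100.2341,0.0131,72.5604,-17.0022],[.5240,-.20792,.16182],[-179.96,.078,-12.667]),
([-22.8546,1.3857,116.0632,-.0075,62.5089,72.4533],[.46554,-.11096,.08095],[-179.96,-.019,-95.304]),
([-23.6512,16.7059,87.3434,-.0047,76.0521,79.0208],[.61438,-.18329,.17888],[179.9,.015,-102.67]),
([-23.6289,23.3996,91.6947,0,64.9134,79.0706],[.61528,-.18338,.06645],[180,0,-102.7]),
([22.1264,-13.4244,121.0148,-44.8623,30.5553,147.5239],[.62313,.20556,.28911],[-127.137,.01,-94.615])]
def Rz(a):return R.from_euler('z',a,degrees=True)
def Ry(a):return R.from_euler('y',a,degrees=True)
SG=(1,1)
def fk(j,p):
    a1,h1,d,L2,L3,e,Lt=p
    r1=Rz(j[0]);r2=r1*Ry(j[1]);r3=r1*Ry(j[1]+j[2])
    P=r1.apply([a1,d,h1])+r2.apply([0,0,L2])+r3.apply([e,0,L3])
    q=r3*Rz(SG[0]*j[3])*Ry(j[4])*Rz(SG[1]*j[5]+180)
    return P+q.apply([0,0,Lt]),q
def fit():
    f=lambda p:np.r_[np.concatenate([fk(j,p)[0]-np.array(t) for j,t,_ in D]),(p-[0.05,.3,.08,.35,.35,0,.3])*1e-4]
    return least_squares(f,[0.05,.3,.08,.35,.35,0,.3])
E
python3 - <<'E'
import kin
from kin import *
np.set_printoptions(precision=4,suppress=True)
for SG in((1,1),(1,-1),(-1,1),(-1,-1)):
    kin.SG=SG;r=fit();print(SG,r.x,np.abs(r.fun).max())
    print([np.round((fk(j,r.x)[1].inv()*R.from_euler('xyz',e,degrees=True)).magnitude()*57.3,2) for j,_,e in D])
E
```

```text
(1, 1) [-0.001   0.3113  0.0786  0.4115  0.5487  0.0521  0.3426] 0.00021814337303074915
[np.float64(0.0), np.float64(0.0), np.float64(0.0), np.float64(0.0), np.float64(0.01), np.float64(0.0)]
(1, -1) [-0.001   0.3113  0.0786  0.4115  0.5487  0.0521  0.3426] 0.00021814335657724393
[np.float64(14.45), np.float64(34.01), np.float64(144.92), np.float64(158.05), np.float64(158.15), np.float64(64.96)]
(-1, 1) [0.0173 0.3749 0.0492 0.209  0.5946 0.0869 0.15  ] 0.12184147832305112
[np.float64(0.0), np.float64(0.03), np.float64(0.01), np.float64(0.01), np.float64(0.01), np.float64(89.73)]
(-1, -1) [0.0173 0.3749 0.0492 0.209  0.5946 0.0869 0.15  ] 0.12184147830009731
[np.float64(14.45), np.float64(34.0), np.float64(144.91), np.float64(158.05), np.float64(158.15), np.float64(148.47)]
```

The kinematics fit to 0.2 mm. Next I'll check the descent against the joint ranges.

```bash
cat >> kin.py <<'E'
PAR=fit().x
LO=np.array([-170.65,-52.31,5.05,-71.25,11.57,-153.62]);HI=np.array([170.65,119.04,147.46,251.25,151.72,153.62])
def ik(p,q,j0):
    def f(j):
        P,Q=fk(j,PAR);return np.r_[(P-p)*10,(Q.inv()*q).as_rotvec()]
    r=least_squares(f,j0);return r.x,np.abs(r.fun).max()
E
python3 - <<'E'
from kin import *
np.set_printoptions(precision=1,suppress=True)
j0=D[5][0]
for lean in(12,15,18,21):
  for yaw in(-94.5,-85,-78):
    j=j0;out=[]
    for z in(.16,.13,.10,.07,.04,.02):
        p,q=tcp_for(pot(-.01,0,z),lean,yaw);j,e=ik(p,q,j)
        m=np.minimum(np.array(j)-LO,HI-np.array(j));out.append((z,round(m.min(),1),int(m.argmin())+1))
    print(lean,yaw,out,j,e)
E
```

```text
12 -94.5 [(0.16, np.float64(5.7), 6), (0.13, np.float64(-0.2), 6), (0.1, np.float64(-7.2), 6), (0.07, np.float64(-15.6), 6), (0.04, np.float64(-25.5), 6), (0.02, np.float64(-32.8), 6)] [ 22.4   0.1 126.3 -80.2  21.5 186.4] 3.949626736776679e-10
12 -85 [(0.16, np.float64(11.2), 5), (0.13, np.float64(7.8), 5), (0.1, np.float64(4.4), 5), (0.07, np.float64(1.4), 5), (0.04, np.float64(-10.2), 6), (0.02, np.float64(-25.9), 6)] [ 17.3  -2.7 129.  -82.2   9.9 179.5] 3.219646771412954e-14
12 -78 [(0.16, np.float64(8.8), 5), (0.13, np.float64(4.9), 5), (0.1, np.float64(0.8), 5), (0.07, np.float64(-3.4), 5), (0.04, np.float64(-7.7), 5), (0.02, np.float64(-10.3), 5)] [ 13.2  -4.  130.2 -49.3   1.2 140. ] 2.823075107016848e-11
15 -94.5 [(0.16, np.float64(12.5), 6), (0.13, np.float64(7.7), 6), (0.1, np.float64(2.0), 6), (0.07, np.float64(-5.0), 6), (0.04, np.float64(-13.6), 6), (0.02, np.float64(-20.2), 6)] [ 21.3   0.7 124.  -68.   21.1 173.8] 7.343803343218269e-10
15 -85 [(0.16, np.float64(14.4), 5), (0.13, np.float64(10.9), 5), (0.1, np.float64(7.4), 5), (0.07, np.float64(4.0), 5), (0.04, np.fl
[... 1084 characters left out ...]
float64(23.3), 6), (0.13, np.float64(20.3), 6), (0.1, np.float64(16.7), 6), (0.07, np.float64(12.4), 6), (0.04, np.float64(7.0), 6), (0.02, np.float64(2.7), 6)] [ 19.2   2.8 119.3 -45.7  23.  150.9] 1.7878698521656133e-10
21 -85 [(0.16, np.float64(21.1), 5), (0.13, np.float64(17.6), 5), (0.1, np.float64(14.1), 5), (0.07, np.float64(10.5), 5), (0.04, np.float64(7.0), 5), (0.02, np.float64(4.6), 5)] [ 15.8   1.  121.1 -27.7  16.2 124.5] 2.9300617487848513e-10
21 -78 [(0.16, np.float64(20.0), 5), (0.13, np.float64(16.3), 5), (0.1, np.float64(12.6), 5), (0.07, np.float64(8.8), 5), (0.04, np.float64(5.0), 5), (0.02, np.float64(2.4), 5)] [ 13.    0.1 121.9  -2.9  13.9  93.6] 5.1736392947532295e-12
```

Run:
```python
from kin import *
from station import bot
s,d=bot.calibration("scene"),bot.calibration("side")
np.set_printoptions(precision=4,suppress=True)
f,e=tri(s,(338,261),d,(190,265.3));print("foot meas",f,e)
o=bot.observe();q=R.from_euler('xyz',o['ee_rot'],degrees=True);g=o['tcp_pos']-q.apply([0,0,.019]);print("foot pred",g-.144*q.apply(B))
v=g-f;print("lean",np.degrees(np.arctan2(np.hypot(*v[:2]),v[2])),v)
a=onz(s,(230+318/3.1,180+85/3.1),f[2]+.05)
np.set_printoptions(precision=1,suppress=True)
for lean,yaw in((18,-87),(19,-87),(20,-87),(19,-89),(20,-89),(20,-91),(19,-85)):
    j=D[5][0];out=[]
    L=np.radians(yaw+90+4.5)
    for z in(.16,.13,.10,.07,.05,.04,.03,.02):
        x=-.014
        p,Q=tcp_for(pot(x*np.cos(L),x*np.sin(L),z),lean,yaw);j,e=ik(p,Q,j)
        m=np.minimum(np.array(j)-LO,HI-np.array(j));out.append((z,float(round(m.min(),1)),int(m.argmin())+1))
    print(lean,yaw,out,j)
```

```text
foot meas [0.5783 0.2107 0.1618] 0.00134288222055289
foot pred [0.5779 0.2092 0.1598]
lean 12.197009801216094 [ 0.0297 -0.0039  0.1387]
18 -87 [(0.16, 18.7, 5), (0.13, 15.2, 5), (0.1, 11.8, 5), (0.07, 8.4, 5), (0.05, 6.2, 5), (0.04, 5.1, 5), (0.03, 4.1, 5), (0.02, 3.1, 5)] [ 17.1  -0.7 124.1 -44.7  14.7 143.4]
19 -87 [(0.16, 19.7, 5), (0.13, 16.3, 5), (0.1, 12.8, 5), (0.07, 9.4, 5), (0.05, 7.1, 5), (0.04, 6.0, 5), (0.03, 5.0, 5), (0.02, 3.9, 5)] [ 16.9  -0.3 123.2 -40.2  15.5 138.9]
20 -87 [(0.16, 20.8, 5), (0.13, 17.3, 5), (0.1, 13.9, 5), (0.07, 10.4, 5), (0.05, 8.1, 5), (0.04, 7.0, 5), (0.03, 5.9, 5), (0.02, 4.8, 5)] [ 16.7   0.2 122.3 -36.3  16.4 134.9]
19 -89 [(0.16, 20.6, 5), (0.13, 17.3, 5), (0.1, 14.0, 5), (0.07, 10.7, 5), (0.05, 8.6, 5), (0.04, 7.5, 5), (0.03, 6.5, 5), (0.02, 5.6, 5)] [ 17.8   0.1 122.8 -44.8  17.1 145.3]
20 -89 [(0.16, 21.6, 5), (0.13, 18.3, 5), (0.1, 14.9, 5), (0.07, 11.6, 5), (0.05, 9.4, 5), (0.04, 8.4, 5), (0.03, 7.3, 5), (0.02, 6.3, 5)] [ 17.5   0.6 121.9 -40.9  17.9 141.3]
20 -91 [(0.16, 22.7, 5), (0.13, 19.4, 5), (0.1, 16.2, 5), (0.07, 13.0, 5), (0.05, 10.9, 5), (0.04, 9.9, 5), (0.03, 8.9, 5), (0.02, 6.8, 6)] [ 18.4   1.  121.4 -44.5  19.5 146.8]
19 -85 [(0.16, 18.9, 5), (0.13, 15.4, 5), (0.1, 11.8, 5), (0.07, 8.2, 5), (0.05, 5.9, 5), (0.04, 4.7, 5), (0.03, 3.6, 5), (0.02, 2.4, 5)] [ 16.   -0.7 123.6 -34.4  14.  131.3]
```

The measured foot (0.578, 0.211, 0.162) agrees with the prediction to 2 mm. A lean of 18.5–19° with yaw -89 keeps at least 5° of joint margin all the way down, so I'll turn to that pose above the mouth first.

Run:
```python
from kin import *
np.set_printoptions(precision=4,suppress=True)
pm=np.array([.615,-.183,.277]);q0=Rt(-102.7)
pc=pm+q0.apply([-.191,.039,-.006]);qc=q0*R.from_rotvec([26.5,-1.9,-3.8],degrees=True)
pd=pc+qc.apply([-.194,.0215,-.0145]);qd=qc*R.from_rotvec([26.4,-1.9,-3.8],degrees=True)
print(pd,qd.as_euler('xyz',degrees=True))
L=np.radians(-89+94.5);x=-.0155
def T(z): return tcp_for(pot(x*np.cos(L),x*np.sin(L),z),18.5,-89)
for z in(.15,.125): print(z,rel(pd,qd,*T(z)),T(z)[0])
p,q=T(.125);r,t=rel(pd,qd,p,q)
# descent direction in tool axes after turn
print("down per mm",q.inv().apply([0,0,-1]),"potx",q.inv().apply(pot(1)-pot(0)),"poty",q.inv().apply(pot(0,1)-pot(0)))
```

```text
[0.6225 0.2075 0.2896] [-127.0065    0.0061  -94.5022]
0.15 (array([-6.49, -4.2 , -3.56]), array([-0.0043,  0.0076,  0.0167])) [0.6316 0.2111 0.2735]
0.125 (array([-6.49, -4.2 , -3.56]), array([-0.0043,  0.0276,  0.0317])) [0.6316 0.2111 0.2485]
down per mm [0.     0.7254 0.6884] potx [ 0.0958 -0.6852  0.722 ] poty [-0.9954 -0.066   0.0695]
```

Emit:
step_arm(moves=[-3.2,-2.1,-1.8,-0.002,0.004,0.008,-1,-6.5,-4.2,-3.6,-0.0043,0.0076,0.0167,-1,-6.5,-4.2,-3.6,-0.0043,0.0176,0.0242,-1,-6.5,-4.2,-3.6,-0.0043,0.0276,0.0317,-1,-6.5,-4.2,-3.6,-0.0043,0.0276,0.0317,-1,-6.5,-4.2,-3.6,-0.0043,0.0276,0.0317,-1])

```text
time_s: 9.78
tcp_pos: [0.6311, 0.209, 0.2459]
ee_rot: [-133.8, -0.1, -89.1]
wrist_force: [-0.4, -0.7, -1.2]
gripper_width: 0.0106
```

```bash
python3 snap.py scene h1 260 220 380 360 4.2; python3 snap.py side h2 130 230 240 340 5
python3 - <<'E'
from kin import *
from station import bot
np.set_printoptions(precision=4,suppress=True)
o=bot.observe();print(o['time_s'],o['tcp_pos'],o['ee_rot'],o['joint_pos'],o['wrist_force'],o['gripper_width'])
q=R.from_euler('xyz',o['ee_rot'],degrees=True);g=o['tcp_pos']-q.apply([0,0,.019]);f=g-.144*q.apply(B);print("foot pred",f)
for n,a in(("scene",(260,220,4.2)),("side",(130,230,5))): print(n,(proj(bot.calibration(n),[f,pot(0,0,.105),g])-a[:2])*a[2])
E
```

```text
9.8833 [0.6317 0.2101 0.2481] [-133.579    -0.0364  -89.0127] [ 17.8326  -9.8727 119.3839 -26.6997  27.9148 125.7258] [ 1.3255 -0.1972 -1.3812] 0.010651792723586162
foot pred [0.5721 0.209  0.1247]
scene [[326.5856 232.58  ]
 [287.4119 289.6918]
 [249.1701 -12.4114]]
side [[328.6569 246.8398]
 [291.7195 266.048 ]
 [149.3477 -72.3763]]
```

View pics/h1.png

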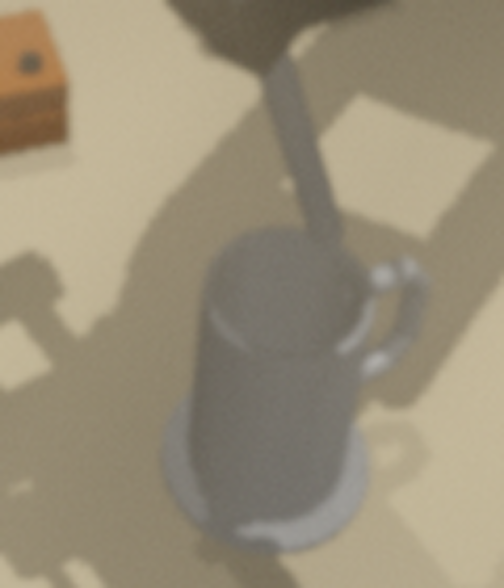

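View pics/h2.png

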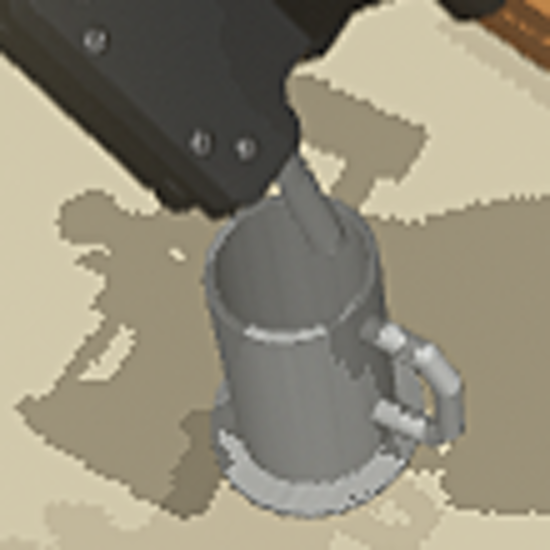

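The foot is where predicted, over the handle-side half of the mouth, at about (326,230) in the scene crop and (329,248) in the side crop. I'll lower it.

Emit:
step_arm(moves=[0,0,0,0,0.006,0.0057,-1,0,0,0,0,0.015,0.0142,-1,0,0,0,0,0.024,0.0228,-1,0,0,0,0,0.033,0.0313,-1,0,0,0,0,0.042,0.0399,-1,0,0,0,0,0.051,0.0484,-1,0,0,0,0,0.058,0.055,-1,0,0,0,0,0.058,0.055,-1])

```text
time_s: 10.55
tcp_pos: [0.63, 0.2101, 0.1648]
ee_rot: [-133.8, -0.1, -89.0]
wrist_force: [-1.0, -0.1, -1.8]
gripper_width: 0.0102
```

```bash
python3 snap.py scene i1 260 220 380 360 4.2; python3 snap.py side i2 130 230 240 340 5
python3 - <<'E'
from kin import *
from station import bot
np.set_printoptions(precision=4,suppress=True)
o=bot.observe();print(o['time_s'],o['tcp_pos'],o['ee_rot'],o['joint_pos'],o['wrist_force'],o['torque'],o['gripper_width'])
q=R.from_euler('xyz',o['ee_rot'],degrees=True);g=o['tcp_pos']-q.apply([0,0,.019]);f=g-.144*q.apply(B);print("foot pred",f)
E
```

```text
10.65 [0.6314 0.2105 0.1678] [-133.6156   -0.033   -88.9543] [ 17.8625  -2.9059 122.7493 -39.6137  19.2144 139.7639] [ 0.4946  0.0289 -1.0171] [0.0815 0.6741 0.0442] 0.010452936688610213
foot pred [0.5717 0.2094 0.0444]
```

View pics/i1.png

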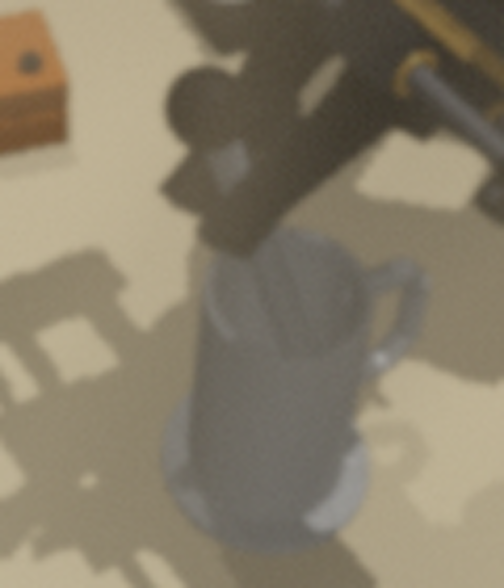

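View pics/i2.png

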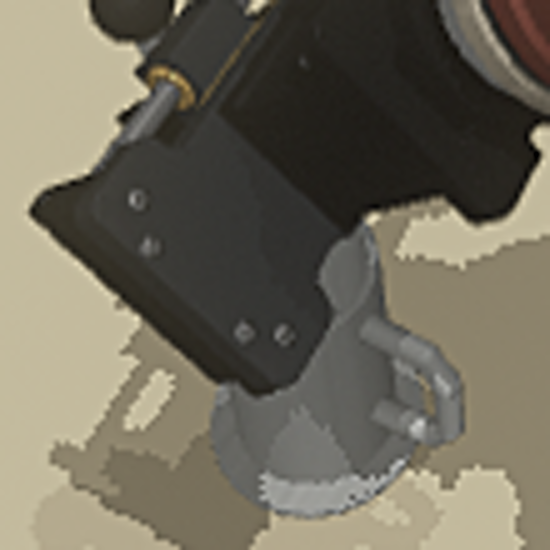

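The bar is inside the pot, no contact forces, and the pot hasn't moved. I'll continue down to just above the floor.

Emit:
step_arm(moves=[0,0,0,0,0.004,0.0038,-1,0,0,0,0,0.008,0.0076,-1,0,0,0,0,0.012,0.0114,-1,0,0,0,0,0.016,0.0152,-1,0,0,0,0,0.02,0.019,-1,0,0,0,0,0.02,0.019,-1])

```text
time_s: 11.15
tcp_pos: [0.6317, 0.2103, 0.1407]
ee_rot: [-133.6, -0.0, -89.0]
wrist_force: [-0.5, -1.9, -1.2]
gripper_width: 0.0107
```

Run:
```python
from kin import *
from station import bot
np.set_printoptions(precision=4,suppress=True)
o=bot.observe();print(o['time_s'],o['tcp_pos'],o['ee_rot'],o['joint_pos'],o['wrist_force'],o['torque'],o['gripper_width'])
q=R.from_euler('xyz',o['ee_rot'],degrees=True);g=o['tcp_pos']-q.apply([0,0,.019]);f=g-.144*q.apply(B);print("foot pred",f)
```

```text
11.15 [0.6317 0.2103 0.1407] [-133.569    -0.0193  -88.9842] [ 17.8461   0.0335 123.4496 -47.5224  16.5431 148.0775] [-0.5399 -1.869  -1.1955] [0.0124 0.7738 0.0216] 0.010656699530771089
foot pred [0.5721 0.2092 0.0173]
```

Run:
```python
from kin import *
np.set_printoptions(precision=4,suppress=True)
L=np.radians(-89+94.5)
def T(x,z,l): return tcp_for(pot(x*np.cos(L),x*np.sin(L),z),l,-89)
p,q=T(-.0155,.0175,18.5);print(p)
j=[17.85,0,123.4,-47.5,16.5,148]
for a in((-.0165,.0165,20),(-.0175,.0150,21),(-.0175,.0125,21)):
    P,Q=T(*a);j,e=ik(P,Q,j);print(a,rel(p,q,P,Q),j)
```

```text
[0.6316 0.2111 0.141 ]
(-0.0165, 0.0165, 20) (array([-1.5,  0. ,  0. ]), array([0.    , 0.0004, 0.0034])) [ 17.6255   0.655  122.2837 -41.957   17.6142 142.5155]
(-0.0175, 0.015, 21) (array([-2.5,  0. ,  0. ]), array([0.    , 0.0015, 0.006 ])) [ 17.4254   1.1557 121.5666 -38.7209  18.3014 139.251 ]
(-0.0175, 0.0125, 21) (array([-2.5,  0. ,  0. ]), array([0.    , 0.0033, 0.0077])) [ 17.4254   1.426  121.6217 -39.3451  18.0487 139.908 ]
```

Emit:
step_arm(moves=[-1.5,0,0,0,0.0004,0.0034,-1,-2.5,0,0,0,0.0015,0.006,-1,-2.5,0,0,0,0.0024,0.0068,-1,-2.5,0,0,0,0.0033,0.0077,-1,-2.5,0,0,0,0.0033,0.0077,-1,-2.5,0,0,0,0.0033,0.0077,-1])

```text
time_s: 11.65
tcp_pos: [0.6347, 0.2103, 0.1328]
ee_rot: [-136.1, -0.0, -89.0]
wrist_force: [0.2, -0.1, -1.2]
gripper_width: 0.0103
```

```bash
python3 snap.py scene k1 260 220 380 360 4.2; python3 snap.py side k2 130 230 240 340 5
python3 - <<'E'
from kin import *
from station import bot
np.set_printoptions(precision=4,suppress=True)
o=bot.observe();print(o['time_s'],o['tcp_pos'],o['ee_rot'],o['joint_pos'],o['wrist_force'],o['torque'],o['gripper_width'])
q=R.from_euler('xyz',o['ee_rot'],degrees=True);g=o['tcp_pos']-q.apply([0,0,.019]);f=g-.144*q.apply(B);print("foot pred",f)
E
```

```text
11.75 [0.6348 0.2103 0.1328] [-136.08     -0.0278  -88.9838] [ 17.3224   1.4254 121.6678 -39.1054  18.0173 139.5839] [-0.9115 -0.4308 -1.9073] [ 0.0491  0.6538 -0.0202] 0.010525059675811282
foot pred [0.5698 0.2091 0.0121]
```

View pics/k1.png

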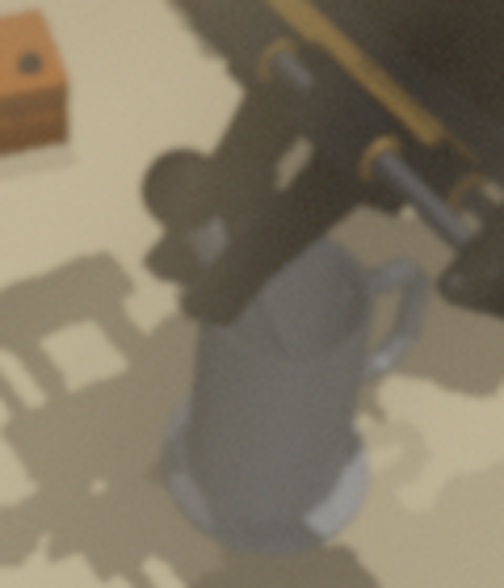

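View pics/k2.png

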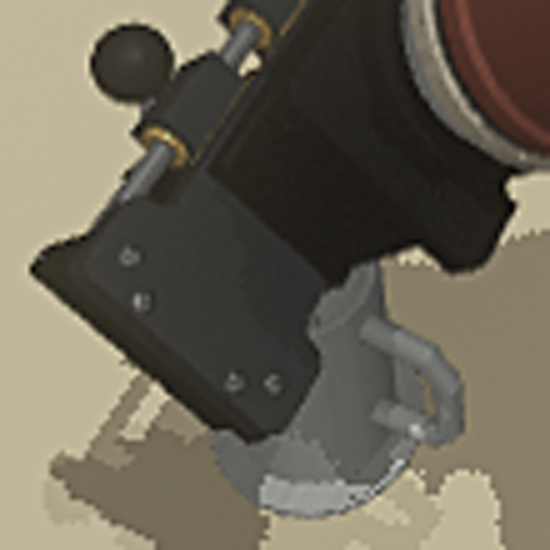

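The foot is at floor level: centre at 12 mm, with the tilted edge touching the 10 mm floor. The fingertips are clear of the rim. Releasing.

Emit:
step_arm(moves=[0,0,0,0,0,0,-0.7,0,0,0,0,0,0,-0.6,0,0,0,0,0,0,-0.5,0,0,0,0,0,0,-0.3,0,0,0,0,0,0,-0.1,0,0,0,0,0,0,0.1,0,0,0,0,0,0,0.2,0,0,0,0,0,0,0.2])

```text
time_s: 12.42
tcp_pos: [0.635, 0.2102, 0.1328]
ee_rot: [-136.1, -0.0, -89.0]
wrist_force: [0.9, -0.5, -0.3]
gripper_width: 0.0465
```

```bash
python3 snap.py scene l1 230 200 390 360 3.7; python3 snap.py side l2 120 220 240 340 4.8
python3 - <<'E'
from station import bot
o=bot.observe();print(o['time_s'],o['tcp_pos'],o['ee_rot'],o['wrist_force'],o['gripper_width'])
E
```

```text
12.5167 [0.63496346 0.21027384 0.13282852] [-1.36083687e+02 -2.18409788e-02 -8.89915344e+01] [-0.5378673  -1.28624022  0.00336352] 0.05011616107568102
```

View pics/l1.png

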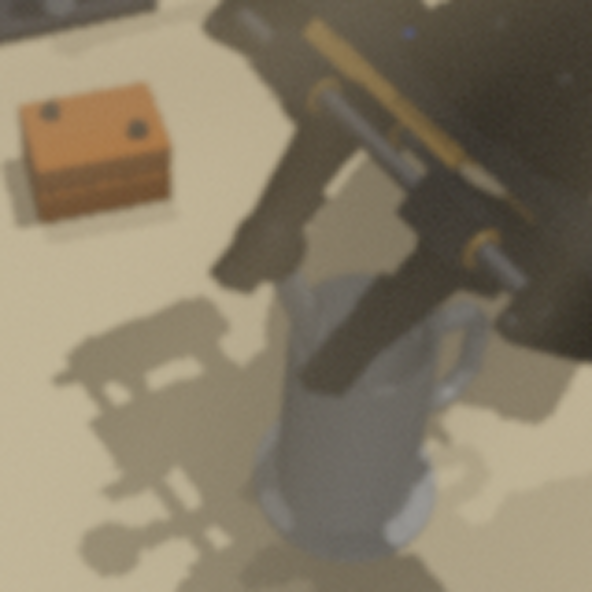

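View pics/l2.png

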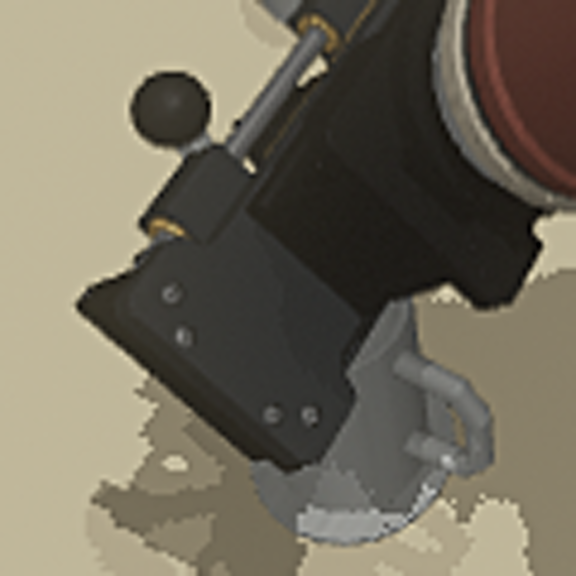

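Released. Next I'll open fully and back out along the tool axis.

Emit:
step_arm(moves=[0,0,0,0,0,0,1,0,0,0,0,0,0,1,0,0,0,0,0,0,1,0,0,0,0,0,0,1,0,0,0,0,0,0,1,0,0,0,0,0,0,1])

```text
time_s: 13.02
tcp_pos: [0.6349, 0.2102, 0.1328]
ee_rot: [-136.1, -0.0, -89.0]
wrist_force: [0.2, 0.0, 0.5]
gripper_width: 0.0832
```

Emit:
step_arm(moves=[0,0,0,0,0,-0.01,1,0,0,0,0,0,-0.025,1,0,0,0,0,0,-0.045,1,0,0,0,0,0,-0.065,1,0,0,0,0,0,-0.085,1,0,0,0,0,0,-0.11,1,0,0,0,0,0,-0.12,1,0,0,0,0,0,-0.12,1])

```text
time_s: 13.68
tcp_pos: [0.5519, 0.2096, 0.2223]
ee_rot: [-135.8, 0.1, -88.9]
wrist_force: [-0.1, -0.2, 0.4]
gripper_width: 0.0869
```

```bash
python3 snap.py scene m1 230 200 390 360 3.7; python3 snap.py side m2 120 200 240 340 4.2
python3 - <<'E'
from station import bot
o=bot.observe();print(o['time_s'],o['tcp_pos'],o['ee_rot'],o['joint_pos'],o['wrist_force'],o['gripper_width'])
E
```

```text
13.7833 [0.55193099 0.20900522 0.21974016] [-1.36016780e+02  6.10052210e-03 -8.89810887e+01] [ 21.00277052 -18.55148406 128.3725953  -27.50841307  30.90945599
 128.74229901] [-0.54227725 -0.29384138 -0.03209492] 0.08671273131216274
```

View pics/m1.png

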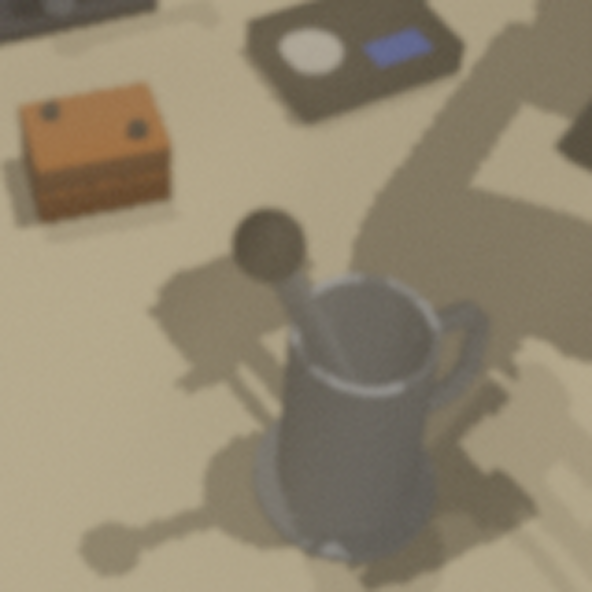

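View pics/m2.png

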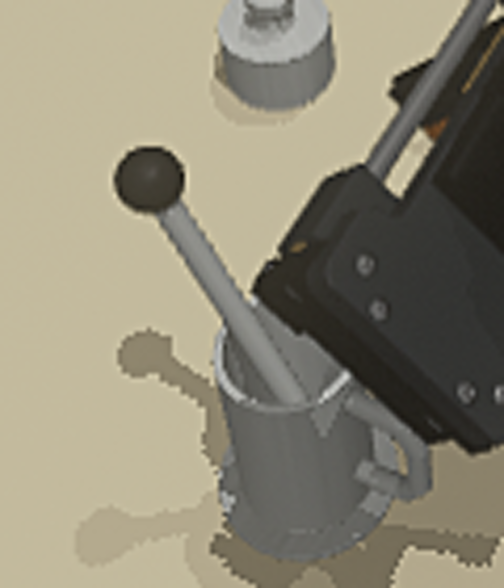

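The bar is leaning on the rim opposite the handle. I'll measure the knob in both views, along with the pot, then check the rest.

Run:
```python
from h import *
from station import bot
np.set_printoptions(precision=4,suppress=True)
s,d=bot.calibration("scene"),bot.calibration("side")
def ell(name,n):
    return None
k,e=tri(s,(230+269/3.7,200+246/3.7),d,(120+150/4.2,200+180/4.2));print("knob",k,e)
rs=np.array([(289,340),(300,305),(335,279),(370,274),(440,325),(425,372),(375,393),(315,374)])/3.7+[230,200]
P=onz(s,rs,.105)[:,:2]
from scipy.optimize import least_squares
r=least_squares(lambda q:np.hypot(*(P-q[:2]).T)-q[2],[.59,.21,.03]);print("rim",r.x,np.abs(r.fun).max())
h,e=tri(s,(230+486/3.7,200+340/3.7),d,(120+428/4.2,200+450/4.2));print("handle",h,e)
c=r.x[:2]
for c in(r.x[:2],np.array([.5876,.2103])):
  for hd in (h[:2]-c,np.array([-np.cos(np.radians(4.5)),np.sin(np.radians(4.5))])):
    u=-hd/np.linalg.norm(hd);v=np.array([-u[1],u[0]])
    print("yaw",np.degrees(np.arctan2(u[1],u[0])),"knob in pot",(k[:2]-c)@u,(k[:2]-c)@v)
```

```text
knob [0.6385 0.2107 0.1866] 0.0018594118670661344
rim [0.588  0.2116 0.0291] 0.0014086523523147224
handle [0.5254 0.2138 0.0675] 0.010246235626417625
yaw -2.0332986877239025 knob in pot 0.05052488671506771 0.0008596912507969763
yaw -4.5 knob in pot 0.0504410704708705 0.0030334232098074496
yaw -3.2633335197660713 knob in pot 0.050812661270258096 0.003288990739423474
yaw -4.5 knob in pot 0.05072984207267823 0.004384874996066235
```

Emit:
step_arm(moves=[0,0,0,0,-0.01,-0.01,1,0,0,0,0,-0.03,-0.03,1,0,0,0,0,-0.05,-0.045,1,0,0,0,0,-0.065,-0.06,1,0,0,0,0,-0.065,-0.06,1,0,0,0,0,-0.065,-0.06,1])

```text
time_s: 14.28
tcp_pos: [0.5579, 0.2088, 0.3081]
ee_rot: [-136.0, -0.0, -89.0]
wrist_force: [-1.1, 0.7, -0.6]
gripper_width: 0.0872
```

```bash
python3 snap.py scene n1 0 0 512 384 1.5; python3 snap.py side n2 0 0 512 384 1.5
python3 - <<'E'
from station import bot
o=bot.observe();print(o['time_s'],o['tcp_pos'],o['joint_pos'],o['wrist_force'])
E
```

```text
14.3833 [0.5565095  0.20844714 0.30494745] [ 20.70008785 -23.08150393 122.05214881 -20.9428401   40.98039011
 120.59290469] [ 0.06866082 -0.38692892 -0.23310961]
```

View pics/n1.png

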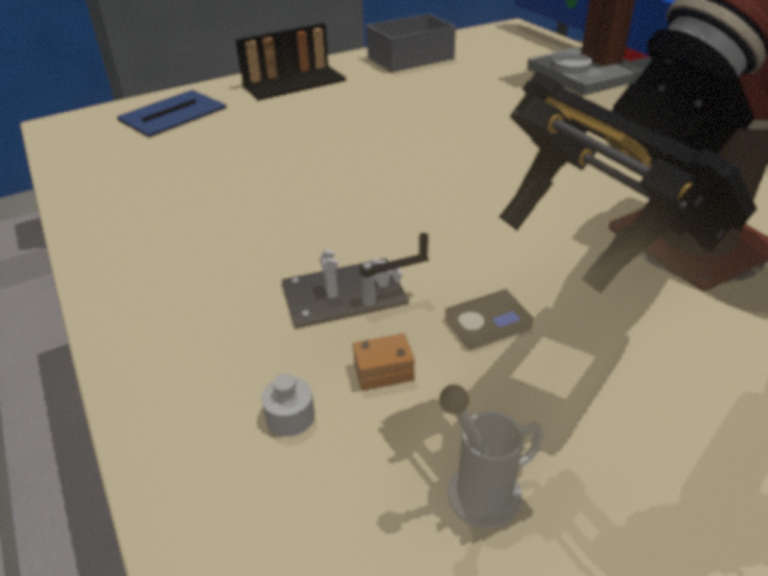

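View pics/n2.png

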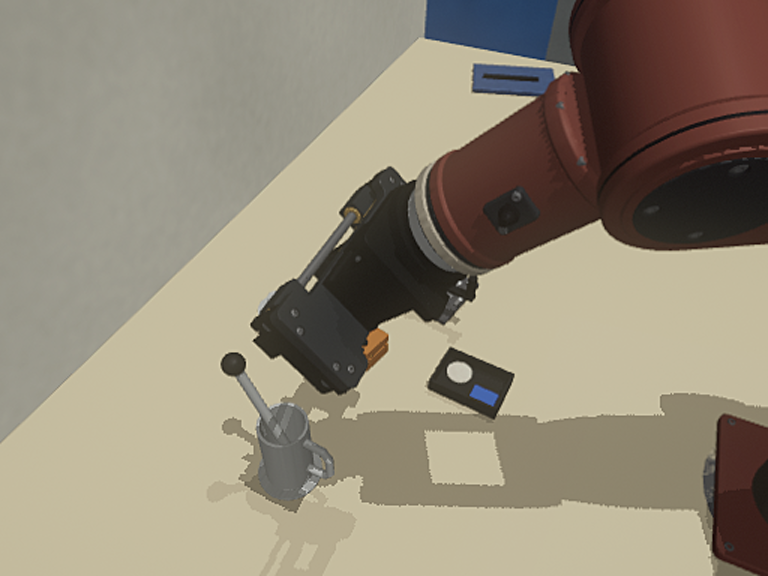

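The knob reads 50 mm from the pot axis opposite the handle, about 3 mm sideways and 187 mm high. That height fits a bar standing on the floor at about 21° lean. The pot is within about 1–2 mm of its start, the keeper is aside and the bystanders look unmoved, so I'm handing in.

```bash
python3 -c "
from station import bot
print(bot.hand_in())"
```

```text
the job is handed in; nothing more can be done
None
```

The job is handed in, at about 14.4 s on the robot's clock. I swung the keeper aside by its peg and lifted the bar from the rest. I then lowered it foot first to the pot floor, released it there and backed the gripper out.

**Last checks:**
- **Bar:** the knob measured 50 mm from the pot's axis on the side opposite the handle, about 3 mm sideways and 187 mm high. That height fits a foot on the floor at a lean of about 21°.
- **Foot:** its position before release was worked out from the arm pose, about 12 mm above the pot's underside. I did not see it directly inside the pot.
- **Pot:** upright and within about 1–2 mm of its start.
- **Keeper:** it was swung to roughly 1.4–1.5 rad by the arm's path, and the final views show it still aside.
- **Bystanders:** the weight, clamp and tray look unmoved, but I judged that by eye, not by measuring.

**What disagreed:**
- The last handle measurement had a 10 mm gap between the two camera views, so the handle direction is only good to a few degrees. The sideways limits leave ample room for that.
- The gripper read 10.5 mm while holding the 12 mm rod. The grip did not slip.
- My first plan, with the bar leaning 12°, would have run joint 6 past its range on the way down. I caught this above the pot mouth and lowered at a lean of 18.5–21° with the tool turned about 5°.

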